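Make up two ingredient trays for the cookery class

TASK

Make up the two ingredient trays for the cookery class: the large tray gets a tin, the sauce bottle and the short spice jar; the small tray gets a tin and the pepper mill. Take each tin from the stop at the low end of the sloping can rack, so that the next one rolls down to the stop, and lay it across the tray in the cradle between the two dowels; the third tin stays at the stop. Stand the other things upright in the round wells, one to a well, setting them down rather than dropping them, and leave the tall spice jar standing where it is.

Things in the scene. Friction and masses are not known exactly. Their poses are not given: they have to be found in the camera images.
- can_rack: fixed steel can rack, 176 x 88 mm, 80 high; runners slope 8 deg down to a 48 mm wide stop lip at its -x end (robot side). Origin on the counter, z up, +x uphill. Tins lie along its y. At the stop a tin's centre is at x -60, y 0, z 51.5 mm; the next is 52 mm uphill and rolls down when the end tin is lifted. Cheeks are cut away at the end tin: grip its ends (along y) from above, lift straight up.
- tin_first: one of three equal small tins, lying in the can rack: steel ends, plain paper label, 52 mm in diameter, 56 mm long, 160 g. Origin at the centre of the tin (also as it rolls); y is the tin's axis, 28 mm to each flat end. At the start the end tin, at the stop.
- tin_second: one of three equal small tins, lying in the can rack: steel ends, plain paper label, 52 mm in diameter, 56 mm long, 160 g. Origin at the centre of the tin (also as it rolls); y is the tin's axis, 28 mm to each flat end. At the start second, behind the end tin.
- tin_third: one of three equal small tins, lying in the can rack: steel ends, plain paper label, 52 mm in diameter, 56 mm long, 160 g. Origin at the centre of the tin (also as it rolls); y is the tin's axis, 28 mm to each flat end. At the start the highest; it stays in the rack.
- tray_large: fixed wooden tray, 176 x 196 mm (x, y). Origin: centre of underside, z up, -x toward the robot. Two round wells, 62 mm wide, at x 42.5, y +46 and -46 mm; floor at z 8, rim at z 24; their block begins at x 3.5 mm. Tin cradle at x -42.5, y 0: two dowels along y, 12 mm thick, 80 long, axes 40 mm apart, at z 14 mm; a tin lying in it along y has its centre at z 39 mm, ends clear of all above z 20 mm.
- tray_small: fixed wooden tray, 176 x 112 mm (x, y). Origin: centre of underside, z up, -x toward the robot. One round well, 66 mm wide, at x 42.5, y 0 mm; floor at z 8, rim at z 24; its block begins at x 1.5 mm. Tin cradle at x -42.5, y 0, with dowels along y, the same as the large tray's (centre of a lying tin at z 39 mm).
- pepper_mill: glass pepper mill with a black head, waisted, 49 mm in diameter, 153 mm tall, 160 g; the head, 48 mm at its widest, reaches from 103 to 153 mm height and is rounded, a good grip is at 120 mm. Origin at the centre of its underside, z up.
- hot_sauce: small sauce bottle, round body 38 mm in diameter, tapering to a narrow neck and a 25 mm cap, 146 mm tall, 170 g. The cap reaches from about 127 to 146 mm height; a good grip is on the neck and cap at about 120 mm. Origin at the centre of its underside, z up.
- short_jar: short spice jar, 44 mm in diameter, 105 mm tall, 110 g; its wide screw cap (44 mm) takes the top 20 mm; a good grip is at 85 mm. Origin at the centre of its underside, z up.
- tall_jar: tall slim spice jar with a long cap, 42 mm in diameter, 147 mm tall, standing among the stock; not wanted, stays where it is. Origin at the centre of its underside, z up.
Things that resemble listed ones, but are neither listed nor needed, are in the scene too. What is shaped like the tin_second but turquoise is not meant.

How it is judged:
By the outcome, as a careful person would: the job done as asked, in the order asked, and still so for the second after the job is handed in, with the robot touching nothing.
It also fails if it takes over 120 s, if anything falls off the work surface, if the arm or the gripper's body presses on something with over 40 N, if the wrist force passes 120 N, or if a joint passes its speed limit or range.

ROBOT

A 7-joint arm with a two-finger parallel gripper is mounted at the origin on a cart in front of the work surface, level with it; the furniture and walls round the work are solid. World frame = base frame: x ahead of the robot, y to its left, z up, the work surface at z = 0. Lengths are in m, angles in rad, forces in N, time in s.
With the tool pointing down it reaches from about 0.425 to 0.925 m from the base axis. Payload 6.8 kg.
Tool frame: the origin (TCP) lies at the very end of the fingers, on their centre line; the grasp point (between the pads) lies 19 mm behind it; z points along the fingers, y is the line along which they close (so a half turn about z gives the same grasp; the last joint's range is limited). The gripper opens to 85 mm and grips with 20 to 120 N. Pads are 22 mm wide; open, the fingers measure 114 mm over their backs; the gripper's body (76 mm by 85 mm) begins 54 mm behind the grasp point. The pads swing forward as they close: fully open they stand 13 mm farther back than shut.
Start: joints at [1.226, 0.477, 0.022, 1.555, -0.011, 1.109, -0.083], TCP at [0.158, -0.656, 0.231] pointing down, gripper open.
Joint ranges: [-2.96, 2.96], [-0.34, 2.1], [-1.41, 1.46], [0.24, 2.44], [-1.37, 4.51], [0.17, 1.92], [-2.96, 2.96]. Speed limits (rad/s): [2.39, 2.39, 3.14, 3.14, 3.14, 3.14, 3.14].

INTERFACE

Orientations are given as a rotation vector (axis times angle).
In Python, from bench import get_obs, grab_frame, hand_in gives the robot as it stands.
- The arm moves only by the tool drive_tool, never from a script. Its argument "rows" is a list of rows, each an object with "offset": the shift along the tool's x, y, z as a fraction of full scale, a list of three; "rotation": the turn, a rotation vector about the tool's x, y, z as a fraction of full scale, a list of three; "claw": the opening, from 0 (shut) to 1 (fully open). In form: [{"offset": [tx, ty, tz], "rotation": [wx, wy, wz], "claw": claw}, ...]. A call has 1 to 20 rows; each row is the pose to reach, as a shift and turn from the pose commanded when the call began, along the tool's axes at that moment; what a row does not reach only later rows make up. Full scale, the value 1, is 0.15 m for a shift and 2 rad for a turn. A row lasts 1/12 s, in which the tool goes at most 41.7 mm and 7.16 degrees, less where a joint would pass 70% of its speed; a pose out of reach is approached as far as the arm can. A call with a number of a shift or a turn outside -1 to 1 is refused whole. A call with a gripper value outside its range is refused whole. The fingers move at their own pace and stop on an object; "force" is the grip in N (left out, the last holds). Time passes only in rows, so rows that repeat a pose let the fingers close. It gives the time, the measured TCP pose, the force, the opening and the grip force at its end, in the units of the state.
- get_obs(): the state, without advancing time (a new reading comes with each control period).
- grab_frame(name): name is "scene" or "top"; returns a dict with "frame" (480x640x3 uint8, red, green, blue), "z_map" (480x640 float32, m along the optical axis (not along the pixel's ray), 0 where there is no reading), "vfov" (degrees; the focal length in pixels is half the picture's height over the tangent of half this angle, whatever the lens; pixels are square), "cx", "cy" (the principal point, pixels), "R" (3x3) and "t" (3): a world point X has camera coordinates R X + t. Camera axes: x right, y down, z forward; pixel columns grow to the right and rows downward; lengths in m; the calibration is good to about 2 mm. A picture is of the moment at which its call begins.
- hand_in(): hands the job in; it is judged then, once.
The state is a dict: "clock": time; "joints": joint angles; "qvel": joint speeds; "tau": joint torques, N m; "tcp_pos": TCP position; "orientation": TCP orientation; "contact_force": force on the tool from outside, world axes, zero at the start; "moment": the same for the moment, N m; "grip_width": finger opening in m; "gripper_force": force on a finger pad.
Only numpy, scipy, OpenCV 4.12 (cv2) and the standard library are available. Lean on these libraries where they do the work, as an engineer would, in place of code of your own. Each camera call takes 0.05 s, during which the arm holds its last target. There are 200 camera calls.

## Working session

There is one attempt and no reset: what is moved stays moved. The work goes in short steps, Python scripts to look and compute and a tool call to move; the robot and the scene stay as the last step left them, time stands still between calls to the robot, and variables do not carry over. Pictures are saved under pics/ and viewed, at most 14 in all, crops included, and the job is handed in when it is done.

Besides the shell and the picture viewer there is one more tool, called after "Request:" as name(argument=value, ...) on one line, values as JSON. drive_tool: Moves the arm, as the interface text tells. Its arguments: {"type":"object","properties":{"rows":{"type":"array","items":{"type":"object","properties":{"offset":{"type":"array","items":{"type":"number"}},"rotation":{"type":"array","items":{"type":"number"}},"claw":{"type":"number"}}}},"force":{"type":"number"}},"required":["rows"]}

```bash
mkdir -p pics; ls; python3 - <<'E'
from bench import *
import cv2,numpy as np
o=get_obs()
for k in('clock','tcp_pos','orientation','joints','grip_width','contact_force'):print(k,np.round(o[k],3))
for n in('scene','top'):
    f=grab_frame(n);cv2.imwrite(f'pics/{n}0.png',f['frame'][:,:,::-1]);np.savez(f'{n}0.npz',**f)
    print(n,f['vfov'],f['cx'],f['cy'],np.round(f['R'],3).tolist(),f['t'],-f['R'].T@f['t'],(f['z_map']>0).mean())
E
```

```text
pics
clock 0.0
tcp_pos [ 0.158 -0.656  0.23 ]
orientation [-3.118e+00 -3.710e-01  1.000e-03]
joints [ 1.226  0.478  0.022  1.556 -0.012  1.109 -0.083]
grip_width 0.085
contact_force [-0.178  0.872  0.062]
scene 55.57789542063227 311.13264482129273 238.52086977895385 [[-0.746, -0.666, 0.017], [-0.53, 0.578, -0.621], [0.404, -0.472, -0.784]] [0.42057598 0.34088349 0.77700784] [0.18073629 0.44956648 0.81366533] 0.9960286458333333
top 42.68120615747156 312.95598003190656 228.3265054435022 [[0.028, -0.999, 0.021], [-0.988, -0.031, -0.154], [0.154, -0.016, -0.988]] [-0.03765556  0.55298214  1.15369417] [ 0.36940325 -0.00170504  1.22546145] 0.9960384114583334
```

View pics/scene0.png

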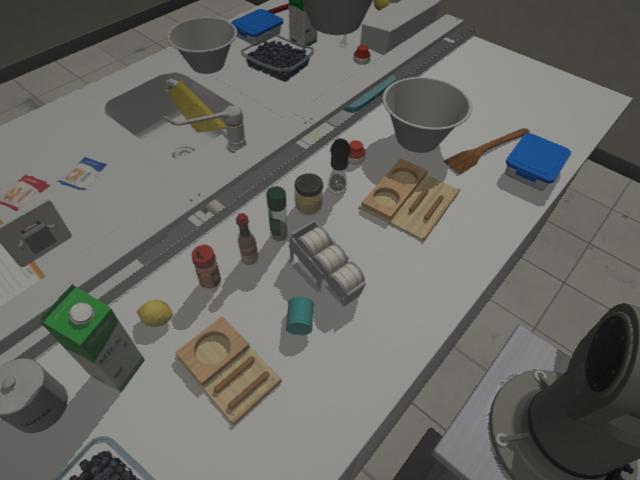

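View pics/top0.png

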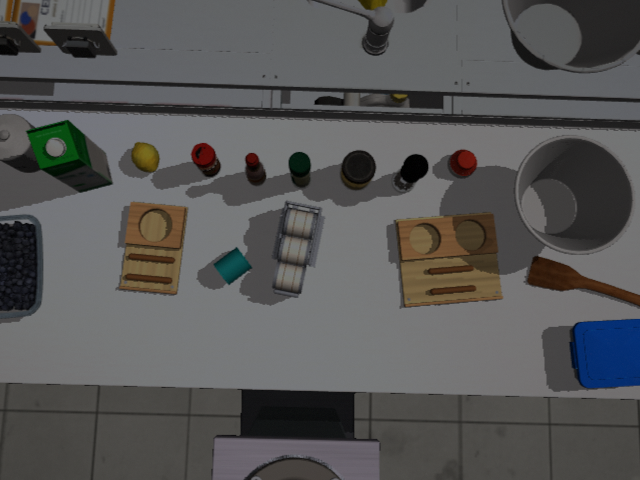

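The scene view shows the rack (325,262), large tray (410,198), small tray (228,368), mill (340,165), sauce bottle (247,240), green-capped tall jar (277,213), red-capped jar (206,266) and a wide-lidded jar (309,193). The top view shows the same, with the row at v≈165. Next I'll measure heights and positions.

```bash
cat > h.py <<'E'
import numpy as np,cv2
def cloud(f):
    h,w=f['z_map'].shape;F=h/2/np.tan(np.radians(float(f['vfov']))/2)
    v,u=np.mgrid[:h,:w];z=f['z_map']
    P=np.stack([(u-f['cx'])/F*z,(v-f['cy'])/F*z,z],-1)
    return (P-f['t'])@f['R']
def circ(p):
    A=np.c_[2*p,np.ones(len(p))];s=np.linalg.lstsq(A,(p**2).sum(1),rcond=None)[0]
    return s[:2],np.sqrt(s[2]+s[:2]@s[:2])
E
python3 - <<'E'
from h import *
C={n:cloud(np.load(n+'0.npz')) for n in('scene','top')}
for n in C:
    P=C[n];m=(abs(P[...,2])<.02)&(P[...,0]>.4)&(P[...,0]<.7)&(abs(P[...,1])<.5);print(n,'table z',np.median(P[m][:,2]))
# top-view seeds -> blobs
P=C['top'];m=((P[...,2]>.03)&(P[...,0]<1.0)&(P[...,0]>.3)).astype('uint8')
k,L,S,_=cv2.connectedComponentsWithStats(m)
for i in range(1,k):
    if S[i,4]<60: continue
    q=P[L==i];q2=C['scene'].reshape(-1,3)
    top=np.percentile(q[:,2],98);t=q[q[:,2]>top-.012]
    c=np.median(t[:,:2],0)
    q2=q2[(np.hypot(*(q2[:,:2]-c).T)<.06)&(q2[:,2]>.015)]
    print('px',S[i,:4],'top',round(top,3),'c',c.round(3),'ext',np.ptp(t[:,:2],axis=0).round(3))
    a=np.r_[q,q2];a=a[np.hypot(*(a[:,:2]-c).T)<.06]
    for lo in np.arange(.015,top,.02):
        s=a[(a[:,2]>lo)&(a[:,2]<lo+.02)][:,:2]
        if top<.2 and len(s)>25: cc,r=circ(s);print('   z',round(lo,3),len(s),cc.round(4),'d',round(2*r,4))
E
```

```text
scene table z 0.0017919709859006477
top table z 0.0033064143487620892
px [312   0  82  49] top 0.145 c [ 0.971 -0.045] ext [0.61 0.09]
   z 0.115 228 [ 0.9635 -0.0774] d 0.0331
   z 0.135 251 [ 0.9591 -0.0328] d 0.0483
px [  0   0 640 102] top 0.413 c [ 0.753 -0.353] ext [0.468 0.476]
px [  0 114 108  76] top 0.223 c [0.671 0.426] ext [0.331 0.47 ]
px [514 135 121 120] top 0.127 c [ 0.626 -0.523] ext [0.365 0.612]
   z 0.015 431 [ 0.6214 -0.5097] d 0.12
   z 0.035 797 [ 0.6242 -0.5165] d 0.1186
   z 0.055 308 [ 0.6267 -0.5251] d 0.111
px [131 142  28  30] top 0.055 c [0.687 0.317] ext [0.343 0.344]
   z 0.015 279 [0.6881 0.3165] d 0.0565
   z 0.035 1058 [0.6869 0.3178] d 0.0374
px [191 143  28  33] top 0.11 c [0.678 0.191] ext [0.33  0.215]
   z 0.015 127 [0.676  0.1911] d 0.0428
   z 0.035 193 [0.676  0.1916] d 0.0417
   z 0.055 219 [0.6761 0.1917] d 0.0414
   z 0.075 202 [0.6761 0.1919] d 0.0409
   z 0.095 826 [0.6763 0.1919] d 0.0322
px [339 150  37  40] top 0.091 c [ 0.669 -0.103] ext [0.333 0.134]
   z 0.015 144 [ 0.6666 -0.1047] d 0.066
   z 0.035 297 [ 0.6668 -0.1035] d 0.065

[... 1291 characters left out ...]
201  50  97] top 0.094 c [0.548 0.008] ext [0.229 0.076]
   z 0.015 80 [0.5468 0.0078] d 0.0923
   z 0.035 258 [0.5489 0.008 ] d 0.0858
   z 0.055 775 [0.547  0.0088] d 0.0774
   z 0.075 2539 [0.5412 0.0086] d 0.0698
px [  0 214  43 105] top 0.055 c [0.47  0.519] ext [0.2   0.585]
   z 0.015 658 [0.4732 0.5374] d 0.074
   z 0.035 2196 [0.471  0.5282] d 0.0764
px [213 247  38  38] top 0.056 c [0.477 0.134] ext [0.139 0.169]
   z 0.015 207 [0.4754 0.134 ] d 0.0592
   z 0.035 1376 [0.4754 0.1341] d 0.0431
px [569 319  71  52] top 0.057 c [ 0.347 -0.585] ext [0.097 0.649]
   z 0.015 76 [ 0.3481 -0.5551] d 0.0541
   z 0.035 3628 [ 0.3451 -0.5852] d 0.0814
   z 0.055 206 [ 0.3433 -0.5878] d 0.0771
```

```bash
python3 - <<'E'
from h import *
out=[]
for n in('top','scene'):
    f=np.load(n+'0.npz');P=cloud(f);hsv=cv2.cvtColor(f['frame'],cv2.COLOR_RGB2HSV)
    wood=(hsv[...,1]>70)&(hsv[...,0]>5)&(hsv[...,0]<28)
    for nm,c in(('large',(.50,-.27)),('small',(.50,.285))):
        m=wood&(np.hypot(P[...,0]-c[0],P[...,1]-c[1])<.17)&(P[...,2]<.045)
        k,L,S,_=cv2.connectedComponentsWithStats(m.astype('uint8'));i=1+S[1:,4].argmax()
        q=P[L==i];r=cv2.minAreaRect((q[:,:2]*1000).astype('float32'))
        print(n,nm,len(q),np.round(r[0],1),np.round(r[1],1),round(r[2],2),'z',np.percentile(q[:,2],[2,30,60,90,98]).round(4))
    # rack: points z>.02
    q=P[(np.hypot(P[...,0]-.547,P[...,1]-.008)<.12)&(P[...,2]>.012)&(P[...,2]<.11)]
    q=q[q[:,0]<.635]
    r=cv2.minAreaRect((q[:,:2]*1000).astype('float32'));print(n,'rack',np.round(r[0],1),np.round(r[1],1),round(r[2],2))
    # ortho image at z=.024 , region x .35-.75,y -.4..+.4 , 1 px=1mm
    h=480;F=h/2/np.tan(np.radians(float(f['vfov']))/2)
    K=np.array([[F,0,f['cx']],[0,F,f['cy']],[0,0,1]])
    z0=.024;R,t=f['R'],f['t']
    H=K@np.c_[R[:,0],R[:,1],R[:,2]*z0+t]   # (x,y,1)->px
    A=np.array([[0,-.001,.70],[-.001,0,.4],[0,0,1]])  # ortho(u,v)->x,y
    W=cv2.warpPerspective(f['frame'][:,:,::-1],H@A,(800,300),flags=cv2.INTER_LINEAR|cv2.WARP_INVERSE_MAP)
    out.append(W)
cv2.imwrite('pics/ortho.png',np.vstack(out))
E
```

```text
top large 8514 [ 507.2 -296. ] [175.7 202.8] 6.32 z [0.0046 0.0091 0.0133 0.0259 0.0286]
top small 5002 [512.1 293.7] [112.4 176.5] 86.2 z [0.0045 0.0093 0.0163 0.0259 0.0283]
top rack [518.9  19.8] [140.8 172.7] 52.58
scene large 4267 [ 504.5 -292.2] [179.8 198.8] 6.5 z [0.0054 0.0083 0.0137 0.0244 0.0262]
scene small 5515 [507.3 293.9] [109.8 174.4] 86.05 z [0.0053 0.0081 0.016  0.0242 0.0257]
scene rack [519.4  42.7] [139.1 167.6] 74.56
```

View pics/ortho.png

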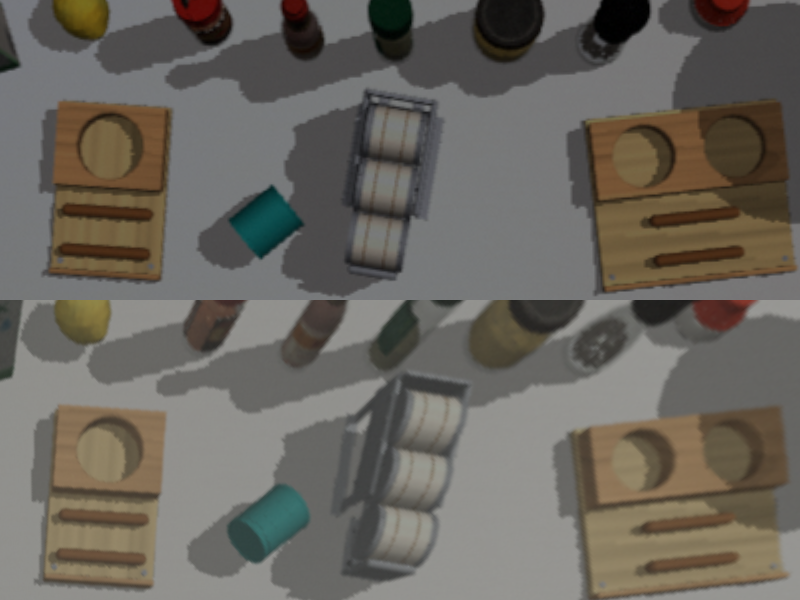

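The ortho view (u→y=.4−u/1000, v→x=.7−v/1000; the lower half is the scene camera) shows the small-tray well at (112,147), the large-tray wells at (643,156) and (733,147), and tins at about (378,243), (385,187) and (393,132). Next is fitting the rack and tins.

```bash
python3 - <<'E'
from h import *
from scipy.optimize import least_squares
for n in('top','scene'):
    f=np.load(n+'0.npz');P=cloud(f);hsv=cv2.cvtColor(f['frame'],cv2.COLOR_RGB2HSV)
    m=(P[...,0]>.42)&(P[...,0]<.64)&(abs(P[...,1]-.01)<.06)&(P[...,2]>.045)&(P[...,2]<.12)
    m&=(hsv[...,2]>np.percentile(hsv[...,2][m],45))
    q=P[m]
    def res(p):
        x0,y0,z0,a=p;c,s=np.cos(a),np.sin(a)
        u=(q[:,0]-x0)*c+(q[:,1]-y0)*s;v=-(q[:,0]-x0)*s+(q[:,1]-y0)*c
        d=np.min([abs(np.hypot(u-k*.052*np.cos(.1396),q[:,2]-z0-k*.052*np.sin(.1396))-.026) for k in range(3)],0)
        return np.r_[d,np.maximum(abs(v)-.028,0)]
    r=least_squares(res,[.459,.015,.0535,-.12],loss='soft_l1',f_scale=.002,x_scale=[.01,.01,.01,.1])
    x0,y0,z0,a=r.x
    v=-(q[:,0]-x0)*np.sin(a)+(q[:,1]-y0)*np.cos(a)
    print(n,len(q),r.x.round(4),'deg',np.degrees(a).round(2),'cost',r.cost,'v',np.percentile(v,[1,50,99]).round(4))
    for k in range(3):
        u=(q[:,0]-x0)*np.cos(a)+(q[:,1]-y0)*np.sin(a);s=abs(u-k*.0515)<.02
        print('  ',k,s.sum(),np.percentile(v[s],[1,99]).round(4))
E
```

```text
top 1612 [ 0.456   0.0198  0.0518 -0.1801] deg -10.32 cost 0.004204319174465043 v [-0.0296  0.0032  0.0293]
   0 486 [-0.0197  0.0281]
   1 479 [-0.03   0.028]
   2 472 [-0.0295  0.0292]
scene 1605 [ 0.4541  0.021   0.0509 -0.1804] deg -10.33 cost 0.01065537323566804 v [-0.0308  0.002   0.031 ]
   0 455 [-0.0271  0.0275]
   1 428 [-0.0276  0.0291]
   2 389 [-0.0261  0.029 ]
```

Request:
drive_tool(rows=[{"offset":[0,0,0],"rotation":[0,0,0.118],"claw":1},{"offset":[0,0,0],"rotation":[0,0,0.118],"claw":1},{"offset":[0,0,0],"rotation":[0,0,0.118],"claw":1}], force=40)

```text
clock: 0.35
tcp_pos: [0.1583, -0.6558, 0.2307]
orientation: [-3.141, 0.005, 0.001]
contact_force: [-0.5, -0.0, -0.2]
grip_width: 0.0857
gripper_force: 0.0
```

```bash
python3 - <<'E'
from h import *
for n in('top','scene'):
    f=np.load(n+'0.npz');P=cloud(f)
    q=P[(P[...,0]>.42)&(P[...,0]<.64)&(abs(P[...,1]-.01)<.06)&(P[...,2]>.06)&(P[...,2]<.12)]
    cs=[]
    for k in range(3):
        c=np.array([.4555,.019])+k*.0515*np.array([.988,-.14]);
        s=q[(abs((q[:,0]-c[0])*.99-(q[:,1]-c[1])*.14)<.022)]
        top=np.percentile(s[:,2],97);s=s[s[:,2]>top-.004]
        r=cv2.minAreaRect((s[:,:2]*1000).astype('float32'));x,y=s[:,0],s[:,1]
        b=np.polyfit(y,x,1)[0]
        print(n,k,'top',top.round(4),'c',np.round(r[0],1),np.round(r[1],1),round(r[2],1),'axis yaw',np.degrees(np.arctan(-b)).round(1));cs.append(r[0])
    d=np.subtract(cs[2],cs[0]);print('  line yaw',np.degrees(np.arctan2(d[1],d[0])).round(2),np.hypot(*d))
E
```

```text
top 0 top 0.0804 c [455.6  23.4] [55.8 31. ] 82.3 axis yaw -8.6
top 1 top 0.0872 c [504.6  15.4] [55.5 33.2] 78.5 axis yaw -8.8
top 2 top 0.0948 c [556.3   6.2] [55.9 30.5] 81.4 axis yaw -8.8
  line yaw -9.69 102.18448451704973
scene 0 top 0.0783 c [451.4  22.4] [57.5 27.2] 78.2 axis yaw -11.7
scene 1 top 0.0853 c [502.9  13.5] [57.8 26.1] 80.4 axis yaw -6.8
scene 2 top 0.0923 c [553.7   5.1] [57.  29.6] 80.0 axis yaw -7.2
  line yaw -9.59 103.76429871344126
```

Request:
drive_tool(rows=[{"offset":[0.4,-0.5,0],"rotation":[0,0,0],"claw":1},{"offset":[0.8,-1,0],"rotation":[0,0,0],"claw":1},{"offset":[0.8,-1,0],"rotation":[0,0,0],"claw":1},{"offset":[0.8,-1,0],"rotation":[0,0,0],"claw":1},{"offset":[0.8,-1,0],"rotation":[0,0,0],"claw":1},{"offset":[0.8,-1,0],"rotation":[0,0,0],"claw":1}])

```text
clock: 0.85
tcp_pos: [0.2838, -0.5005, 0.2312]
orientation: [-3.139, -0.022, -0.003]
contact_force: [0.1, 0.3, 0.4]
grip_width: 0.0853
gripper_force: 0.0
```

Request:
drive_tool(rows=[{"offset":[0.4,-0.5,0],"rotation":[0,0,0],"claw":1},{"offset":[0.8,-1,0],"rotation":[0,0,0],"claw":1},{"offset":[0.8,-1,0],"rotation":[0,0,0],"claw":1},{"offset":[0.8,-1,0],"rotation":[0,0,0],"claw":1},{"offset":[0.8,-1,0],"rotation":[0,0,0],"claw":1},{"offset":[0.8,-1,0],"rotation":[0,0,0],"claw":1}])

```text
clock: 1.35
tcp_pos: [0.4025, -0.3505, 0.2314]
orientation: [-3.139, -0.021, -0.003]
contact_force: [-0.3, 0.3, 1.0]
grip_width: 0.0854
gripper_force: 0.0
```

Request:
drive_tool(rows=[{"offset":[0.12,-0.4,0],"rotation":[0,0,0],"claw":1},{"offset":[0.12,-0.84,0],"rotation":[0,0,0],"claw":1},{"offset":[0.12,-0.84,0],"rotation":[0,0,0],"claw":1},{"offset":[0.12,-0.84,0],"rotation":[0,0,0],"claw":1},{"offset":[0.12,-0.84,0],"rotation":[0,0,0],"claw":1}])

```text
clock: 1.77
tcp_pos: [0.4162, -0.2282, 0.2314]
orientation: [3.141, 0.012, -0.0]
contact_force: [0.6, -0.2, 0.1]
grip_width: 0.0855
gripper_force: 0.0
```

Request:
drive_tool(rows=[{"offset":[0.12,-0.4,0],"rotation":[0,0,0],"claw":1},{"offset":[0.12,-0.84,0],"rotation":[0,0,0],"claw":1},{"offset":[0.12,-0.84,0],"rotation":[0,0,0],"claw":1},{"offset":[0.12,-0.84,0],"rotation":[0,0,0],"claw":1},{"offset":[0.12,-0.84,0],"rotation":[0,0,0],"claw":1}])

```text
clock: 2.18
tcp_pos: [0.4344, -0.1034, 0.2315]
orientation: [3.141, 0.008, 0.001]
contact_force: [-0.2, -0.1, 0.7]
grip_width: 0.0854
gripper_force: 0.0
```

Request:
drive_tool(rows=[{"offset":[0.12,-0.4,0],"rotation":[0,0,0.085],"claw":1},{"offset":[0.12,-0.8,0],"rotation":[0,0,0.085],"claw":1},{"offset":[0.12,-0.8,0.4],"rotation":[0,0,0.085],"claw":1},{"offset":[0.12,-0.8,0.5],"rotation":[0,0,0.085],"claw":1},{"offset":[0.12,-0.8,0.5],"rotation":[0,0,0.085],"claw":1},{"offset":[0.12,-0.8,0.5],"rotation":[0,0,0.085],"claw":1}])

```text
clock: 2.68
tcp_pos: [0.4506, 0.0144, 0.1543]
orientation: [3.129, -0.265, -0.008]
contact_force: [-1.0, -0.5, 0.0]
grip_width: 0.0855
gripper_force: 0.0
```

```bash
cat > st.py <<'E'
from bench import *
from h import *
from scipy.spatial.transform import Rotation as Ro
import sys
def go(x,y,z,psi=None):
    o=get_obs();R=Ro.from_rotvec(o['orientation']).as_matrix();p=np.array(o['tcp_pos'])
    ps=np.degrees(np.arctan2(R[1,0],R[0,0]));d=np.array([x,y,z])-p
    print('t',round(o['clock'],2),'tcp',p.round(4),'psi',ps.round(2),'tilt',R[:,2].round(3),'w',round(float(o['grip_width']),4))
    print('  to target: offset',(R.T@d/.15).round(3),'rotz',None if psi is None else round(-np.radians(psi-ps)/2,3))
if __name__=='__main__': go(*map(float,sys.argv[1:]))
E
python3 st.py .455 .022 .036 -9.5
```

```text
t 2.68 tcp [0.4506 0.0144 0.1543] psi -9.68 tilt [-0.005 -0.001 -1.   ] w 0.0855
  to target: offset [ 0.024 -0.056  0.789] rotz -0.002
```

Request:
drive_tool(rows=[{"offset":[0.024,-0.056,0.2],"rotation":[0,0,0],"claw":1},{"offset":[0.024,-0.056,0.4],"rotation":[0,0,0],"claw":1},{"offset":[0.024,-0.056,0.55],"rotation":[0,0,0],"claw":1},{"offset":[0.024,-0.056,0.65],"rotation":[0,0,0],"claw":1},{"offset":[0.024,-0.056,0.75],"rotation":[0,0,0],"claw":1},{"offset":[0.024,-0.056,0.8],"rotation":[0,0,0],"claw":1},{"offset":[0.024,-0.056,0.8],"rotation":[0,0,0],"claw":1}])

```text
clock: 3.27
tcp_pos: [0.4573, 0.0212, 0.036]
orientation: [3.128, -0.27, -0.001]
contact_force: [-0.3, -0.5, 0.4]
grip_width: 0.0853
gripper_force: 0.0
```

```bash
cat > snap.py <<'E'
from st import *
n,name,u,v,w,h=sys.argv[1],sys.argv[2],*map(int,sys.argv[3:7])
f=grab_frame(n);np.savez(name+'.npz',**f)
c=f['frame'][v:v+h,u:u+w,::-1];s=min(800/w,600/h)
cv2.imwrite(f'pics/{name}.png',cv2.resize(c,None,fx=s,fy=s,interpolation=cv2.INTER_CUBIC))
E
python3 st.py .455 .022 .034 -9.5;python3 snap.py scene g1 240 180 200 150
```

```text
t 3.27 tcp [0.4573 0.0212 0.036 ] psi -9.87 tilt [-0.001 -0.002 -1.   ] w 0.0853
  to target: offset [-0.016 -0.003  0.014] rotz -0.003
```

View pics/g1.png

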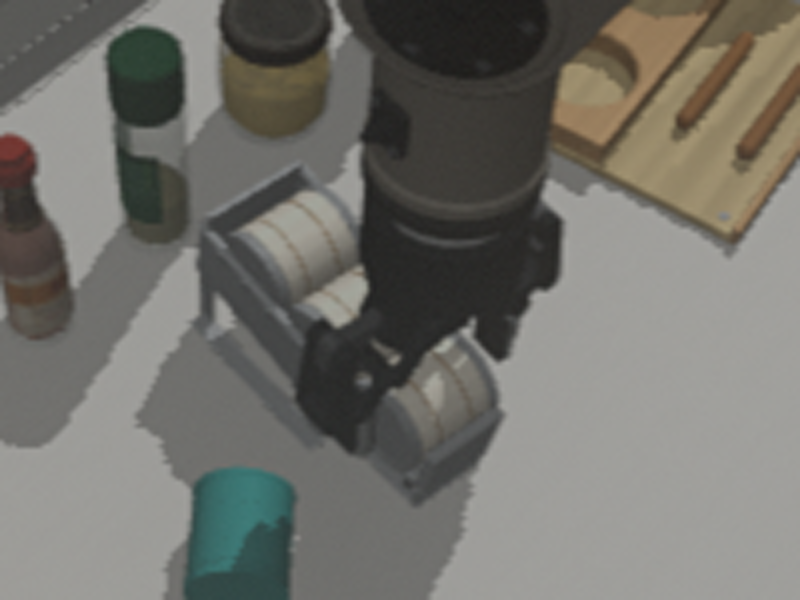

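The crop shows the left finger tip at (350,445) and the end tin's near face around (405,440), so the finger looks uphill of the tin's centre. I'll check with depth.

```bash
python3 - <<'E'
from h import *
f=np.load('g1.npz');P=cloud(f)
for lo in(.03,.045,.06,.075,.09):
    q=P[180:330,240:440].reshape(-1,3);s=q[(q[:,2]>lo)&(q[:,2]<lo+.015)&(q[:,1]>.048)&(q[:,0]<.53)]
    if len(s)>3:print(lo,len(s),s.min(0).round(4),s.max(0).round(4))
q=P.reshape(-1,3);I=f['frame'].reshape(-1,3)
s=(q[:,1]>.0)&(q[:,1]<.06)&(q[:,0]>.41)&(q[:,0]<.5)&(q[:,2]>.03)&(q[:,2]<.1)&(I.min(1)>100)
print('tin pts',s.sum(),q[s].min(0),q[s].max(0))
for px in((327,290),(325,280),(330,270),(341,290),(350,280),(343,300)):
    print(px,P[px[1],px[0]].round(4))
E
```

```text
0.03 345 [0.4243 0.048  0.0301] [0.5099 0.1708 0.045 ]
0.045 520 [0.4227 0.0482 0.045 ] [0.505  0.1651 0.0595]
0.06 79 [0.4239 0.048  0.0603] [0.4668 0.0767 0.0749]
0.075 35 [0.448  0.048  0.0751] [0.4605 0.0761 0.0882]
0.09 83 [0.4501 0.0574 0.0903] [0.4783 0.0942 0.105 ]
tin pts 263 [4.15657318e-01 3.57633351e-05 3.26664944e-02] [0.49956712 0.04591383 0.08378874]
(327, 290) [0.458  0.0747 0.0688]
(325, 280) [0.4552 0.0871 0.1207]
(330, 270) [0.4561 0.0732 0.1368]
(341, 290) [0.4421 0.0505 0.0573]
(350, 280) [0.4388 0.0285 0.0713]
(343, 300) [0.4361 0.0479 0.0231]
```

Request:
drive_tool(rows=[{"offset":[-0.01,0,0.045],"rotation":[0,0,0],"claw":1},{"offset":[-0.01,0,0.045],"rotation":[0,0,0],"claw":0.8},{"offset":[-0.01,0,0.045],"rotation":[0,0,0],"claw":0.7},{"offset":[-0.01,0,0.045],"rotation":[0,0,0],"claw":0.3},{"offset":[-0.01,0,0.045],"rotation":[0,0,0],"claw":0.3},{"offset":[-0.01,0,0.045],"rotation":[0,0,0],"claw":0.3},{"offset":[-0.01,0,0.045],"rotation":[0,0,0],"claw":0.3},{"offset":[-0.01,0,0.045],"rotation":[0,0,0],"claw":0.3},{"offset":[-0.01,0,0.045],"rotation":[0,0,0],"claw":0.3}], force=40)

```text
clock: 4.07
tcp_pos: [0.4557, 0.024, 0.0301]
orientation: [3.13, -0.265, 0.001]
contact_force: [-1.5, -0.6, 6.9]
grip_width: 0.0559
gripper_force: 41.6
```

Request:
drive_tool(rows=[{"offset":[0,0,-0.05],"rotation":[0,0,0],"claw":0.3},{"offset":[0,0,-0.15],"rotation":[0,0,0],"claw":0.3},{"offset":[0,0,-0.3],"rotation":[0,0,0],"claw":0.3},{"offset":[0,0,-0.5],"rotation":[0,0,0],"claw":0.3},{"offset":[0,0,-0.7],"rotation":[0,0,0],"claw":0.3},{"offset":[0,0,-0.85],"rotation":[0,0,0],"claw":0.3},{"offset":[0,0,-0.9],"rotation":[0,0,0],"claw":0.3},{"offset":[0,0,-0.9],"rotation":[0,0,0],"claw":0.3}])

```text
clock: 4.73
tcp_pos: [0.4564, 0.0241, 0.1665]
orientation: [-3.13, 0.266, -0.006]
contact_force: [-0.8, -0.3, -2.7]
grip_width: 0.056
gripper_force: 43.9
```

```bash
python3 - <<'E'
import numpy as np
def pt(o,a,x,y):
    a=np.radians(a);return np.round([o[0]+x*np.cos(a)-y*np.sin(a),o[1]+x*np.sin(a)+y*np.cos(a)],4)
L=([.5055,-.294],6.4);S=([.509,.2938],-3.9)
print('L cradle',pt(*L,-.0425,0),'wells',pt(*L,.0425,.046),pt(*L,.0425,-.046));print('S cradle',pt(*S,-.0425,0),'well',pt(*S,.0425,0))
E
python3 st.py .463 -.299 .150 6.4
python3 snap.py scene g2 200 150 240 180
```

```text
L cradle [ 0.4633 -0.2987] wells [ 0.5426 -0.2435] [ 0.5529 -0.335 ]
S cradle [0.4666 0.2967] well [0.5514 0.2909]
t 4.73 tcp [0.4564 0.0241 0.1665] psi -9.7 tilt [ 0.004  0.    -1.   ] w 0.056
  to target: offset [0.406 2.116 0.11 ] rotz -0.14
```

View pics/g2.png

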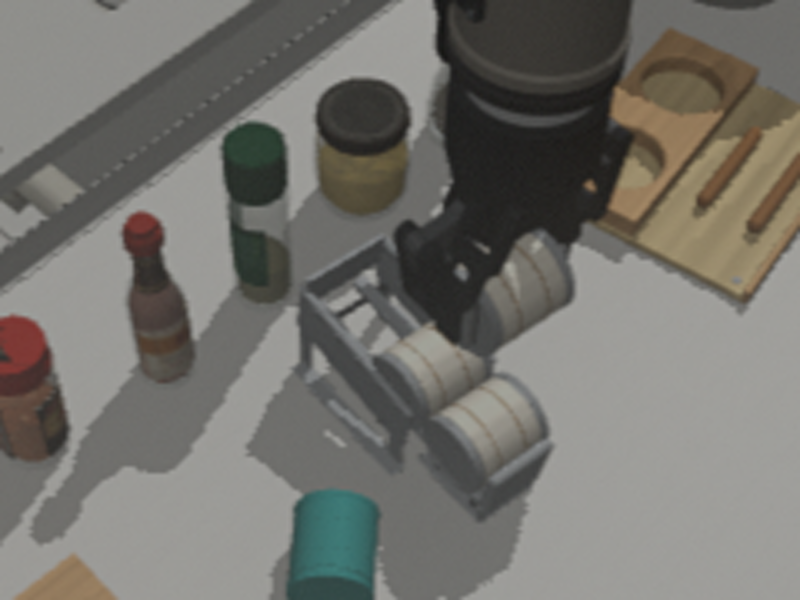

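The crop shows the end tin held at (520,290), with the next tin at the stop (490,430) and the third behind it (435,370).

Request:
drive_tool(rows=[{"offset":[0.05,0.25,0],"rotation":[0,0,0],"claw":0.3},{"offset":[0.14,0.5,0],"rotation":[0,0,0],"claw":0.3},{"offset":[0.14,0.7,0],"rotation":[0,0,0],"claw":0.3},{"offset":[0.14,0.7,0],"rotation":[0,0,0],"claw":0.3}])

```text
clock: 5.12
tcp_pos: [0.4557, -0.0896, 0.1622]
orientation: [3.127, -0.279, -0.008]
contact_force: [-1.4, 0.5, -0.6]
grip_width: 0.0556
gripper_force: 43.9
```

Request:
drive_tool(rows=[{"offset":[0.05,0.25,0],"rotation":[0,0,0],"claw":0.3},{"offset":[0.14,0.5,0],"rotation":[0,0,0],"claw":0.3},{"offset":[0.14,0.7,0],"rotation":[0,0,0],"claw":0.3},{"offset":[0.14,0.7,0],"rotation":[0,0,0],"claw":0.3}])

```text
clock: 5.45
tcp_pos: [0.4587, -0.1966, 0.1623]
orientation: [3.127, -0.279, -0.006]
contact_force: [0.3, 0.7, -1.5]
grip_width: 0.0559
gripper_force: 43.9
```

Request:
drive_tool(rows=[{"offset":[0.05,0.25,0],"rotation":[0,0,-0.05],"claw":0.3},{"offset":[0.13,0.5,0],"rotation":[0,0,-0.1],"claw":0.3},{"offset":[0.13,0.7,0.2],"rotation":[0,0,-0.14],"claw":0.3},{"offset":[0.13,0.7,0.4],"rotation":[0,0,-0.14],"claw":0.3},{"offset":[0.13,0.7,0.5],"rotation":[0,0,-0.14],"claw":0.3},{"offset":[0.13,0.7,0.5],"rotation":[0,0,-0.14],"claw":0.3}])

```text
clock: 5.95
tcp_pos: [0.4587, -0.295, 0.084]
orientation: [-3.131, -0.172, 0.014]
contact_force: [-0.6, -0.5, -1.0]
grip_width: 0.0554
gripper_force: 43.8
```

```bash
python3 st.py .463 -.299 .0175 6.4; python3 snap.py top g3 380 190 160 120
```

```text
t 5.95 tcp [ 0.4587 -0.295   0.084 ] psi 6.29 tilt [-0.009  0.005 -1.   ] w 0.0554
  to target: offset [0.029 0.033 0.443] rotz -0.001
```

View pics/g3.png

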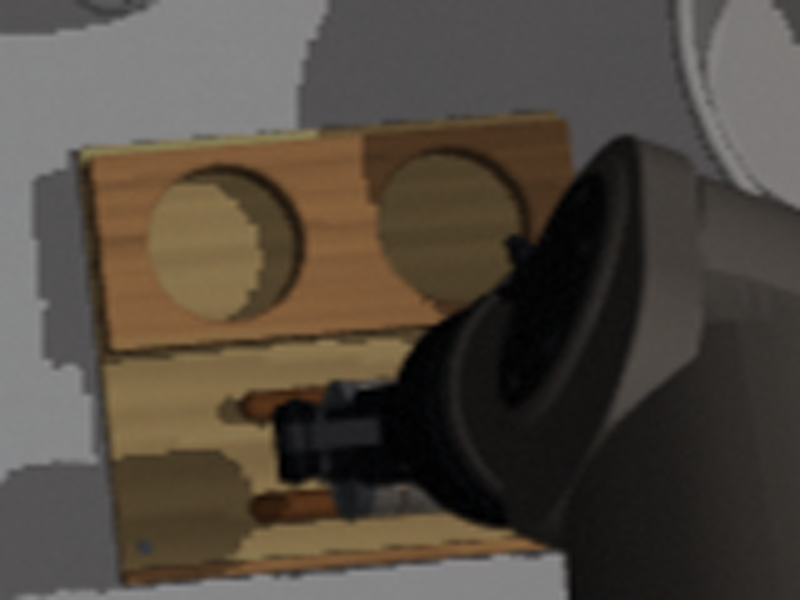

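The crop shows the held tin over the cradle, its finger at (310,440) between the dowels at v≈400 and 505. Time to lower.

Request:
drive_tool(rows=[{"offset":[0.029,0.033,0.15],"rotation":[0,0,0],"claw":0.3},{"offset":[0.029,0.033,0.28],"rotation":[0,0,0],"claw":0.3},{"offset":[0.029,0.033,0.36],"rotation":[0,0,0],"claw":0.3},{"offset":[0.029,0.033,0.4],"rotation":[0,0,0],"claw":0.3},{"offset":[0.029,0.033,0.42],"rotation":[0,0,0],"claw":0.3},{"offset":[0.029,0.033,0.43],"rotation":[0,0,0],"claw":0.3},{"offset":[0.029,0.033,0.43],"rotation":[0,0,0],"claw":0.3}])

```text
clock: 6.58
tcp_pos: [0.4682, -0.3013, 0.0257]
orientation: [3.136, 0.174, 0.001]
contact_force: [-1.2, -0.2, -1.7]
grip_width: 0.0556
gripper_force: 43.9
```

```bash
python3 st.py .463 -.299 .0175 6.4
```

```text
t 6.58 tcp [ 0.4682 -0.3013  0.0257] psi 6.36 tilt [ 0.001 -0.    -1.   ] w 0.0556
  to target: offset [-0.033 -0.019  0.054] rotz -0.0
```

Request:
drive_tool(rows=[{"offset":[-0.03,-0.015,0],"rotation":[0,0,0],"claw":0.3},{"offset":[-0.03,-0.015,0.02],"rotation":[0,0,0],"claw":0.3},{"offset":[-0.03,-0.015,0.035],"rotation":[0,0,0],"claw":0.3},{"offset":[-0.03,-0.015,0.045],"rotation":[0,0,0],"claw":0.3},{"offset":[-0.03,-0.015,0.045],"rotation":[0,0,0],"claw":0.3},{"offset":[-0.03,-0.015,0.045],"rotation":[0,0,0],"claw":0.3}])

```text
clock: 7.08
tcp_pos: [0.4631, -0.2996, 0.0183]
orientation: [3.137, 0.174, 0.0]
contact_force: [0.3, 0.1, -1.9]
grip_width: 0.0552
gripper_force: 44.1
```

Lower slightly more until it touches.

Request:
drive_tool(rows=[{"offset":[0,0,0.01],"rotation":[0,0,0],"claw":0.3},{"offset":[0,0,0.015],"rotation":[0,0,0],"claw":0.3},{"offset":[0,0,0.015],"rotation":[0,0,0],"claw":0.3}])

```text
clock: 7.33
tcp_pos: [0.4638, -0.2998, 0.0176]
orientation: [3.136, 0.174, 0.002]
contact_force: [-2.9, 3.1, 15.1]
grip_width: 0.0555
gripper_force: 45.8
```

Request:
drive_tool(rows=[{"offset":[0,0,-0.005],"rotation":[0,0,0],"claw":0.7},{"offset":[0,0,-0.005],"rotation":[0,0,0],"claw":0.8},{"offset":[0,0,-0.005],"rotation":[0,0,0],"claw":0.9},{"offset":[0,0,-0.005],"rotation":[0,0,0],"claw":1},{"offset":[0,0,-0.005],"rotation":[0,0,0],"claw":1},{"offset":[0,0,-0.005],"rotation":[0,0,0],"claw":1},{"offset":[0,0,-0.1],"rotation":[0,0,0],"claw":1},{"offset":[0,0,-0.3],"rotation":[0,0,0],"claw":1},{"offset":[0,0,-0.6],"rotation":[0,0,0],"claw":1},{"offset":[0,0,-0.9],"rotation":[0,0,0],"claw":1},{"offset":[0,0,-1],"rotation":[0,0,0],"claw":1},{"offset":[0,0,-1],"rotation":[0,0,0],"claw":1}])

```text
clock: 8.33
tcp_pos: [0.4661, -0.3012, 0.1717]
orientation: [3.131, 0.173, 0.013]
contact_force: [0.6, -0.4, -0.4]
grip_width: 0.0854
gripper_force: 0.0
```

Request:
drive_tool(rows=[{"offset":[0.3,-0.3,-0.3],"rotation":[0,0,-0.06],"claw":1},{"offset":[0.5,-0.6,-0.3],"rotation":[0,0,-0.12],"claw":1},{"offset":[0.5,-0.9,-0.3],"rotation":[0,0,-0.18],"claw":1},{"offset":[0.5,-1,-0.3],"rotation":[0,0,-0.24],"claw":1},{"offset":[0.5,-1,-0.3],"rotation":[0,0,-0.36],"claw":1},{"offset":[0.5,-1,-0.3],"rotation":[0,0,-0.48],"claw":1},{"offset":[0.5,-1,-0.3],"rotation":[0,0,-0.6],"claw":1},{"offset":[0.5,-1,-0.3],"rotation":[0,0,-0.73],"claw":1},{"offset":[0.5,-1,-0.3],"rotation":[0,0,-0.73],"claw":1},{"offset":[0.5,-1,-0.3],"rotation":[0,0,-0.73],"claw":1},{"offset":[0.5,-1,-0.3],"rotation":[0,0,-0.73],"claw":1},{"offset":[0.5,-1,-0.3],"rotation":[0,0,-0.73],"claw":1},{"offset":[0.5,-1,-0.3],"rotation":[0,0,-0.73],"claw":1},{"offset":[0.5,-1,-0.3],"rotation":[0,0,-0.73],"claw":1}])

```text
clock: 9.5
tcp_pos: [0.5206, -0.1422, 0.2103]
orientation: [-2.224, -2.217, 0.0]
contact_force: [-0.7, -1.0, 0.4]
grip_width: 0.0852
gripper_force: 0.0
```

```bash
python3 st.py .6605 .0966 .22 90;python3 - <<'E'
from st import *
f=grab_frame('top');P=cloud(f)
s=P[(abs(P[...,0]-.463)<.04)&(abs(P[...,1]+.299)<.045)&(P[...,2]>.05)&(P[...,2]<.09)]
print(len(s),cv2.minAreaRect((s[:,:2]*1000).astype('float32')),np.percentile(s[:,2],97) if len(s) else 0)
E
```

```text
t 9.5 tcp [ 0.5206 -0.1422  0.2103] psi 89.81 tilt [-0.001  0.001 -1.   ] w 0.0852
  to target: offset [ 1.595  0.927 -0.064] rotz -0.002
0 ((0.0, 0.0), (0.0, 0.0), 0.0) 0
```

Request:
drive_tool(rows=[{"offset":[0.3,0.2,-0.06],"rotation":[0,0,0],"claw":1},{"offset":[0.6,0.4,-0.06],"rotation":[0,0,0],"claw":1},{"offset":[0.8,0.46,-0.06],"rotation":[0,0,0],"claw":1},{"offset":[0.8,0.46,-0.06],"rotation":[0,0,0],"claw":1},{"offset":[0.8,0.46,-0.06],"rotation":[0,0,0],"claw":1}])

```text
clock: 9.97
tcp_pos: [0.5912, -0.016, 0.2203]
orientation: [-2.215, -2.226, -0.005]
contact_force: [-0.1, 0.7, -0.5]
grip_width: 0.0858
gripper_force: 0.0
```

Request:
drive_tool(rows=[{"offset":[0.3,0.2,0],"rotation":[0,0,0],"claw":1},{"offset":[0.6,0.4,0],"rotation":[0,0,0],"claw":1},{"offset":[0.8,0.46,0],"rotation":[0,0,0],"claw":1},{"offset":[0.8,0.46,0],"rotation":[0,0,0],"claw":1},{"offset":[0.8,0.46,0],"rotation":[0,0,0],"claw":1},{"offset":[0.8,0.46,0],"rotation":[0,0,0],"claw":1},{"offset":[0.8,0.46,0],"rotation":[0,0,0],"claw":1}])

```text
clock: 10.55
tcp_pos: [0.6587, 0.0953, 0.2195]
orientation: [2.224, 2.218, -0.003]
contact_force: [0.2, -0.7, -0.6]
grip_width: 0.0855
gripper_force: 0.0
```

```bash
python3 st.py .6605 .0966 .106 90;python3 - <<'E'
from st import *
for n in('scene','top'):
  f=grab_frame(n);P=cloud(f)
  s=P[(abs(P[...,0]-.463)<.04)&(abs(P[...,1]+.299)<.045)&(P[...,2]>.055)&(P[...,2]<.09)]
  if len(s):print(n,len(s),cv2.minAreaRect((s[:,:2]*1000).astype('float32')),np.percentile(s[:,2],97))
  I=f['frame'].astype(int);m=(I[...,0]>I[...,1]*1.7)&(I[...,0]>60)&(np.hypot(P[...,0]-.66,P[...,1]-.097)<.04)&(P[...,2]>.11)
  print(n,m.sum(),np.median(P[m],0).round(4),P[m].min(0).round(4),P[m].max(0).round(4))
E
```

```text
t 10.55 tcp [0.6587 0.0953 0.2195] psi 89.83 tilt [-0.001 -0.002 -1.   ] w 0.0855
  to target: offset [0.01  0.013 0.757] rotz -0.001
scene 317 ((460.2492980957031, -300.8111572265625), (40.667152404785156, 60.01985168457031), 6.321915149688721) 0.06599406722548862
scene 57 [0.6593 0.0973 0.1433] [0.6492 0.0897 0.1357] [0.6691 0.1074 0.1471]
top 623 ((464.8569030761719, -299.78131103515625), (43.659610748291016, 57.79005432128906), 6.70569372177124) 0.06842007231413337
  return _methods._mean(a, axis=axis, dtype=dtype,
  ret = um.true_divide(
Traceback (most recent call last):
ValueError: zero-size array to reduction operation minimum which has no identity
```

Request:
drive_tool(rows=[{"offset":[0.01,0.01,0.2],"rotation":[0,0,0],"claw":1},{"offset":[0.01,0.01,0.4],"rotation":[0,0,0],"claw":1},{"offset":[0.01,0.01,0.6],"rotation":[0,0,0],"claw":1},{"offset":[0.01,0.01,0.72],"rotation":[0,0,0],"claw":1},{"offset":[0.01,0.01,0.78],"rotation":[0,0,0],"claw":1},{"offset":[0.01,0.01,0.78],"rotation":[0,0,0],"claw":0.6},{"offset":[0.01,0.01,0.78],"rotation":[0,0,0],"claw":0.45},{"offset":[0.01,0.01,0.78],"rotation":[0,0,0],"claw":0.35},{"offset":[0.01,0.01,0.78],"rotation":[0,0,0],"claw":0.25},{"offset":[0.01,0.01,0.78],"rotation":[0,0,0],"claw":0.15},{"offset":[0.01,0.01,0.78],"rotation":[0,0,0],"claw":0},{"offset":[0.01,0.01,0.78],"rotation":[0,0,0],"claw":0},{"offset":[0.01,0.01,0.78],"rotation":[0,0,0],"claw":0},{"offset":[0.01,0.01,0.78],"rotation":[0,0,0],"claw":0}])

```text
clock: 11.82
tcp_pos: [0.6613, 0.0997, 0.1048]
orientation: [2.221, 2.22, 0.003]
contact_force: [-0.9, -0.5, 5.4]
grip_width: 0.0239
gripper_force: 38.9
```

```bash
python3 st.py .6605 .0966 .101 90; python3 snap.py scene g4 180 130 200 150
```

```text
t 11.82 tcp [0.6613 0.0997 0.1048] psi 89.99 tilt [ 0.002  0.    -1.   ] w 0.0239
  to target: offset [-0.02  -0.006  0.025] rotz -0.0
```

View pics/g4.png

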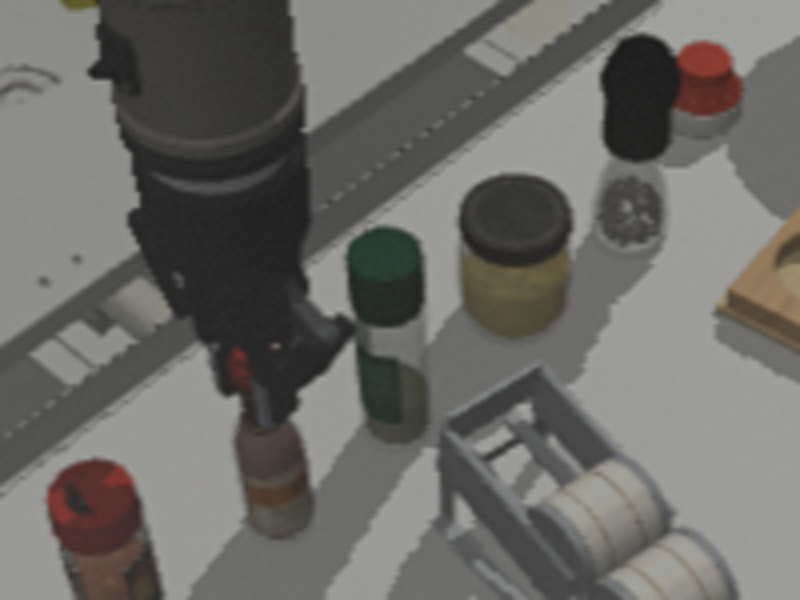

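The crop shows the bottle gripped at its cap (240,365) and still upright, with the neighbours untouched.

Request:
drive_tool(rows=[{"offset":[0,0,-0.1],"rotation":[0,0,0],"claw":0},{"offset":[0,0,-0.25],"rotation":[0,0,0],"claw":0},{"offset":[0,0,-0.45],"rotation":[0,0,0],"claw":0},{"offset":[0,0,-0.65],"rotation":[0,0,0],"claw":0},{"offset":[0,-0.1,-0.85],"rotation":[0,0,0],"claw":0},{"offset":[0,-0.25,-0.95],"rotation":[0,0,0],"claw":0},{"offset":[0,-0.45,-0.95],"rotation":[0,0,0],"claw":0},{"offset":[0,-0.65,-0.95],"rotation":[0,0,0],"claw":0},{"offset":[0,-0.7,-0.95],"rotation":[0,0,0],"claw":0},{"offset":[0,-0.7,-0.95],"rotation":[0,0,0],"claw":0}])

```text
clock: 12.7
tcp_pos: [0.5534, 0.0994, 0.2467]
orientation: [2.219, 2.222, -0.001]
contact_force: [-0.1, -0.2, -2.0]
grip_width: 0.0235
gripper_force: 39.1
```

Request:
drive_tool(rows=[{"offset":[-0.1,0,0],"rotation":[0,0,0],"claw":0},{"offset":[-0.3,0,0],"rotation":[0,0,0],"claw":0},{"offset":[-0.5,0,0],"rotation":[0,0,0],"claw":0},{"offset":[-0.7,0,0],"rotation":[0,0,0],"claw":0},{"offset":[-0.9,0,0],"rotation":[0,0,0],"claw":0},{"offset":[-0.96,0,0],"rotation":[0,0,0],"claw":0}])

```text
clock: 13.2
tcp_pos: [0.5564, -0.0512, 0.2456]
orientation: [2.228, 2.212, -0.003]
contact_force: [-0.3, -1.0, -1.6]
grip_width: 0.0234
gripper_force: 39.1
```

Request:
drive_tool(rows=[{"offset":[-0.2,0,0],"rotation":[0,0,0],"claw":0},{"offset":[-0.4,0,0],"rotation":[0,0,0],"claw":0},{"offset":[-0.6,0,0],"rotation":[0,0,0],"claw":0},{"offset":[-0.8,0,0],"rotation":[0,0,0],"claw":0},{"offset":[-0.96,0,0],"rotation":[0,0,0],"claw":0}])

```text
clock: 13.62
tcp_pos: [0.5561, -0.1919, 0.2458]
orientation: [2.223, 2.219, -0.0]
contact_force: [0.0, -0.2, -1.2]
grip_width: 0.0232
gripper_force: 39.1
```

Request:
drive_tool(rows=[{"offset":[-0.2,0,0],"rotation":[0,0,0],"claw":0},{"offset":[-0.4,0,0],"rotation":[0,0,0],"claw":0},{"offset":[-0.6,0,0],"rotation":[0,0,0],"claw":0},{"offset":[-0.75,0,0],"rotation":[0,0,0],"claw":0},{"offset":[-0.88,0,0],"rotation":[0,0,0],"claw":0},{"offset":[-0.92,0,0],"rotation":[0,0,0],"claw":0},{"offset":[-0.92,0,0],"rotation":[0,0,0],"claw":0},{"offset":[-0.92,0,0],"rotation":[0,0,0],"claw":0}])

```text
clock: 14.28
tcp_pos: [0.5561, -0.3256, 0.2455]
orientation: [-2.22, -2.222, -0.002]
contact_force: [-0.3, 1.6, -1.1]
grip_width: 0.0235
gripper_force: 39.1
```

```bash
python3 st.py .5525 -.332 .114 90; python3 - <<'E'
from st import *
for n in('scene','top'):
  f=grab_frame(n);P=cloud(f);o=get_obs();c=np.array(o['tcp_pos'])
  s=P[(np.hypot(P[...,0]-c[0],P[...,1]-c[1])<.04)&(P[...,2]>.14)&(P[...,2]<.20)]
  if len(s)>10:
   for lo in(.14,.155,.17,.185):
    t=s[(s[:,2]>lo)&(s[:,2]<lo+.015)][:,:2]
    if len(t)>10:print(n,lo,len(t),circ(t))
E
```

```text
t 14.28 tcp [ 0.5561 -0.3256  0.2455] psi 90.04 tilt [ 0.     0.001 -1.   ] w 0.0235
  to target: offset [-0.044 -0.024  0.876] rotz 0.0
scene 0.14 74 (array([ 0.55293951, -0.32842383]), np.float64(0.01754400113958597))
scene 0.155 95 (array([ 0.5524103 , -0.32871545]), np.float64(0.01804680132484295))
scene 0.17 98 (array([ 0.55229455, -0.32780609]), np.float64(0.017493066420861524))
scene 0.185 98 (array([ 0.55276795, -0.32808769]), np.float64(0.01764677317313569))
top 0.14 37 (array([ 0.55672294, -0.32696057]), np.float64(0.018248919024991418))
top 0.155 53 (array([ 0.5563145 , -0.32650512]), np.float64(0.01833710745598492))
top 0.17 56 (array([ 0.55656999, -0.32686302]), np.float64(0.018678272288948236))
top 0.185 70 (array([ 0.55662081, -0.32651921]), np.float64(0.01845374305438514))
```

Request:
drive_tool(rows=[{"offset":[-0.05,-0.015,0.1],"rotation":[0,0,0],"claw":0},{"offset":[-0.05,-0.015,0.3],"rotation":[0,0,0],"claw":0},{"offset":[-0.05,-0.015,0.5],"rotation":[0,0,0],"claw":0},{"offset":[-0.05,-0.015,0.65],"rotation":[0,0,0],"claw":0},{"offset":[-0.05,-0.015,0.75],"rotation":[0,0,0],"claw":0},{"offset":[-0.05,-0.015,0.81],"rotation":[0,0,0],"claw":0},{"offset":[-0.05,-0.015,0.85],"rotation":[0,0,0],"claw":0},{"offset":[-0.05,-0.015,0.85],"rotation":[0,0,0],"claw":0},{"offset":[-0.05,-0.015,0.85],"rotation":[0,0,0],"claw":0}])

```text
clock: 15.13
tcp_pos: [0.554, -0.3339, 0.119]
orientation: [2.22, 2.221, 0.001]
contact_force: [-0.3, 0.2, -0.4]
grip_width: 0.0236
gripper_force: 39.1
```

Request:
drive_tool(rows=[{"offset":[0,0,0.015],"rotation":[0,0,0],"claw":0},{"offset":[0,0,0.025],"rotation":[0,0,0],"claw":0},{"offset":[0,0,0.035],"rotation":[0,0,0],"claw":0},{"offset":[0,0,0.035],"rotation":[0,0,0],"claw":0}])

```text
clock: 15.47
tcp_pos: [0.5533, -0.3344, 0.113]
orientation: [2.221, 2.221, 0.0]
contact_force: [0.2, -0.4, -1.3]
grip_width: 0.0234
gripper_force: 39.0
```

Request:
drive_tool(rows=[{"offset":[0,0,0.006],"rotation":[0,0,0],"claw":0},{"offset":[0,0,0.012],"rotation":[0,0,0],"claw":0},{"offset":[0,0,0.012],"rotation":[0,0,0],"claw":0}])

```text
clock: 15.72
tcp_pos: [0.554, -0.3346, 0.1127]
orientation: [2.22, 2.22, 0.0]
contact_force: [-0.9, 0.3, 8.5]
grip_width: 0.0235
gripper_force: 42.5
```

Request:
drive_tool(rows=[{"offset":[0,0,0],"rotation":[0,0,0],"claw":0.35},{"offset":[0,0,0],"rotation":[0,0,0],"claw":0.5},{"offset":[0,0,0],"rotation":[0,0,0],"claw":0.7},{"offset":[0,0,0],"rotation":[0,0,0],"claw":0.8},{"offset":[0,0,0],"rotation":[0,0,0],"claw":0.8},{"offset":[0,0,-0.1],"rotation":[0,0,0],"claw":0.8},{"offset":[0,0,-0.3],"rotation":[0,0,0],"claw":0.8},{"offset":[0,0,-0.5],"rotation":[0,0,0],"claw":0.8},{"offset":[0,0,-0.7],"rotation":[0,0,0],"claw":0.8},{"offset":[0,0,-0.7],"rotation":[0,0,0],"claw":0.8},{"offset":[0,0,-0.7],"rotation":[0,0,0],"claw":0.8}])

```text
clock: 16.63
tcp_pos: [0.5544, -0.3347, 0.2181]
orientation: [2.219, 2.218, 0.002]
contact_force: [0.4, -0.9, -0.0]
grip_width: 0.0684
gripper_force: 0.0
```

Request:
drive_tool(rows=[{"offset":[0.3,0,0],"rotation":[0,0,0],"claw":1},{"offset":[0.6,0,0],"rotation":[0,0,0],"claw":1},{"offset":[0.9,0,0],"rotation":[0,0,0],"claw":1},{"offset":[0.9,0,0],"rotation":[0,0,0],"claw":1},{"offset":[0.9,0,0],"rotation":[0,0,0],"claw":1}])

```text
clock: 17.05
tcp_pos: [0.553, -0.1937, 0.2151]
orientation: [-2.211, -2.228, -0.001]
contact_force: [0.7, -0.6, -0.3]
grip_width: 0.0853
gripper_force: 0.0
```

Request:
drive_tool(rows=[{"offset":[0.3,0.1,0],"rotation":[0,0,0],"claw":1},{"offset":[0.6,0.2,0],"rotation":[0,0,0],"claw":1},{"offset":[0.9,0.25,0],"rotation":[0,0,0],"claw":1},{"offset":[0.9,0.25,0],"rotation":[0,0,0],"claw":1},{"offset":[0.9,0.25,0],"rotation":[0,0,0],"claw":1}])

```text
clock: 17.47
tcp_pos: [0.5911, -0.059, 0.2152]
orientation: [-2.212, -2.228, -0.002]
contact_force: [-0.0, 0.3, -0.2]
grip_width: 0.0852
gripper_force: 0.0
```

Request:
drive_tool(rows=[{"offset":[0.3,0.1,0],"rotation":[0,0,0],"claw":1},{"offset":[0.6,0.2,0],"rotation":[0,0,0],"claw":1},{"offset":[0.9,0.28,0],"rotation":[0,0,0],"claw":1},{"offset":[0.9,0.28,0],"rotation":[0,0,0],"claw":1},{"offset":[0.9,0.28,0],"rotation":[0,0,0],"claw":1}])

```text
clock: 17.88
tcp_pos: [0.633, 0.0752, 0.215]
orientation: [-2.213, -2.226, -0.002]
contact_force: [0.0, 0.4, 0.7]
grip_width: 0.0852
gripper_force: 0.0
```

Request:
drive_tool(rows=[{"offset":[0.3,0.1,0],"rotation":[0,0,0],"claw":1},{"offset":[0.6,0.2,0],"rotation":[0,0,0],"claw":1},{"offset":[0.8,0.28,0],"rotation":[0,0,0],"claw":1},{"offset":[0.8,0.28,0],"rotation":[0,0,0],"claw":1},{"offset":[0.8,0.28,0],"rotation":[0,0,0],"claw":1},{"offset":[0.8,0.28,0],"rotation":[0,0,0],"claw":1}])

```text
clock: 18.38
tcp_pos: [0.6751, 0.1879, 0.2145]
orientation: [2.223, 2.219, -0.005]
contact_force: [-0.5, -1.2, -0.5]
grip_width: 0.0857
gripper_force: 0.0
```

```bash
python3 st.py .676 .1915 .066 90; python3 snap.py scene g5 180 130 320 240
```

```text
t 18.38 tcp [0.6751 0.1879 0.2145] psi 89.88 tilt [-0.002 -0.003 -1.   ] w 0.0857
  to target: offset [0.027 0.007 0.99 ] rotz -0.001
```

View pics/g5.png

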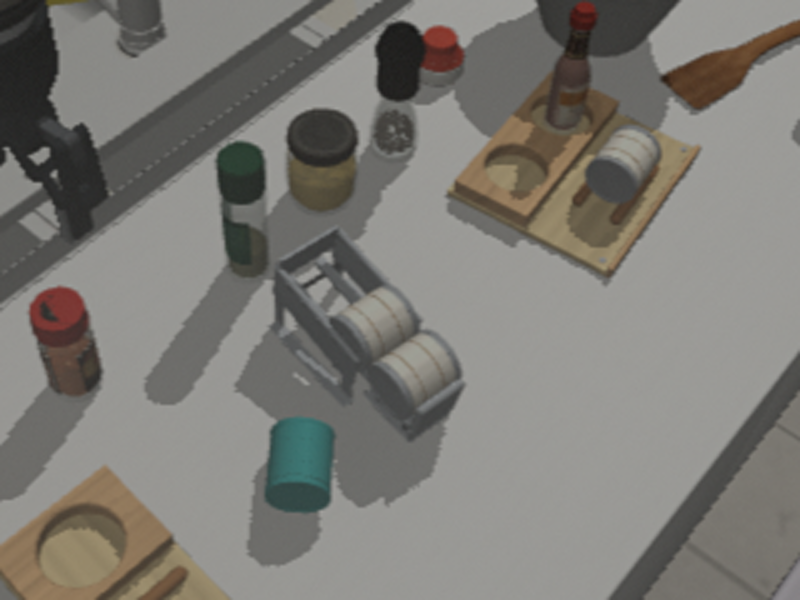

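The crop shows the sauce bottle standing in the far well (570,90), the tin in the cradle (622,165), and the tin rack as expected.

Request:
drive_tool(rows=[{"offset":[0.02,0.005,0.2],"rotation":[0,0,0],"claw":1},{"offset":[0.02,0.005,0.45],"rotation":[0,0,0],"claw":1},{"offset":[0.02,0.005,0.7],"rotation":[0,0,0],"claw":1},{"offset":[0.02,0.005,0.85],"rotation":[0,0,0],"claw":1},{"offset":[0.02,0.005,0.95],"rotation":[0,0,0],"claw":1},{"offset":[0.02,0.005,0.98],"rotation":[0,0,0],"claw":1},{"offset":[0.02,0.005,0.98],"rotation":[0,0,0],"claw":0.75},{"offset":[0.02,0.005,0.98],"rotation":[0,0,0],"claw":0.62},{"offset":[0.02,0.005,0.98],"rotation":[0,0,0],"claw":0.55},{"offset":[0.02,0.005,0.98],"rotation":[0,0,0],"claw":0.45},{"offset":[0.02,0.005,0.98],"rotation":[0,0,0],"claw":0.3},{"offset":[0.02,0.005,0.98],"rotation":[0,0,0],"claw":0.3},{"offset":[0.02,0.005,0.98],"rotation":[0,0,0],"claw":0.3},{"offset":[0.02,0.005,0.98],"rotation":[0,0,0],"claw":0.3}])

```text
clock: 19.6
tcp_pos: [0.6769, 0.1944, 0.0714]
orientation: [2.22, 2.22, 0.005]
contact_force: [-0.0, 0.2, 6.3]
grip_width: 0.0429
gripper_force: 40.3
```

Request:
drive_tool(rows=[{"offset":[0,0,-0.1],"rotation":[0,0,0],"claw":0.3},{"offset":[0,0,-0.25],"rotation":[0,0,0],"claw":0.3},{"offset":[0,0,-0.45],"rotation":[0,0,0],"claw":0.3},{"offset":[0,0,-0.65],"rotation":[0,0,0],"claw":0.3},{"offset":[0,-0.1,-0.85],"rotation":[0,0,0],"claw":0.3},{"offset":[0,-0.25,-0.95],"rotation":[0,0,0],"claw":0.3},{"offset":[0,-0.45,-0.95],"rotation":[0,0,0],"claw":0.3},{"offset":[0,-0.65,-0.95],"rotation":[0,0,0],"claw":0.3},{"offset":[0,-0.85,-0.95],"rotation":[0,0,0],"claw":0.3},{"offset":[0,-0.9,-0.95],"rotation":[0,0,0],"claw":0.3}])

```text
clock: 20.43
tcp_pos: [0.5357, 0.1944, 0.2125]
orientation: [2.218, 2.225, -0.004]
contact_force: [-0.7, -0.0, -1.6]
grip_width: 0.0427
gripper_force: 41.0
```

Request:
drive_tool(rows=[{"offset":[-0.1,0,0],"rotation":[0,0,0],"claw":0.3},{"offset":[-0.3,0,0],"rotation":[0,0,0],"claw":0.3},{"offset":[-0.5,0,0],"rotation":[0,0,0],"claw":0.3},{"offset":[-0.7,0,0],"rotation":[0,0,0],"claw":0.3},{"offset":[-0.9,0,0],"rotation":[0,0,0],"claw":0.3},{"offset":[-0.97,0,0],"rotation":[0,0,0],"claw":0.3}])

```text
clock: 20.93
tcp_pos: [0.5407, 0.0428, 0.212]
orientation: [2.226, 2.214, -0.003]
contact_force: [0.5, -1.4, -0.8]
grip_width: 0.0426
gripper_force: 41.0
```

Request:
drive_tool(rows=[{"offset":[-0.2,0,0],"rotation":[0,0,0],"claw":0.3},{"offset":[-0.4,0,0],"rotation":[0,0,0],"claw":0.3},{"offset":[-0.6,0,0],"rotation":[0,0,0],"claw":0.3},{"offset":[-0.8,0,0],"rotation":[0,0,0],"claw":0.3},{"offset":[-0.97,0,0],"rotation":[0,0,0],"claw":0.3}])

```text
clock: 21.35
tcp_pos: [0.5406, -0.0992, 0.2123]
orientation: [2.221, 2.22, -0.0]
contact_force: [0.3, 0.1, -0.8]
grip_width: 0.0427
gripper_force: 41.0
```

Request:
drive_tool(rows=[{"offset":[-0.2,0,0],"rotation":[0,0,0],"claw":0.3},{"offset":[-0.4,0,0],"rotation":[0,0,0],"claw":0.3},{"offset":[-0.6,0,0],"rotation":[0,0,0],"claw":0.3},{"offset":[-0.75,0,0],"rotation":[0,0,0],"claw":0.3},{"offset":[-0.88,0,0],"rotation":[0,0,0],"claw":0.3},{"offset":[-0.97,0,0],"rotation":[0,0,0],"claw":0.3},{"offset":[-0.97,0,0],"rotation":[0,0,0],"claw":0.3},{"offset":[-0.97,0,0],"rotation":[0,0,0],"claw":0.3}])

```text
clock: 22.02
tcp_pos: [0.5407, -0.2424, 0.2117]
orientation: [-2.222, -2.221, -0.001]
contact_force: [-0.2, 0.9, 0.0]
grip_width: 0.0426
gripper_force: 41.0
```

```bash
python3 st.py .543 -.242 .0795 90; cat > held.py <<'E'
from st import *
def held(lo,hi):
  for n in('scene','top'):
    f=grab_frame(n);P=cloud(f);c=np.array(get_obs()['tcp_pos'])
    s=P[(np.hypot(P[...,0]-c[0],P[...,1]-c[1])<.04)]
    for a in np.linspace(lo,hi,4)[:-1]:
      t=s[(s[:,2]>a)&(s[:,2]<a+(hi-lo)/3)][:,:2]
      if len(t)>10:q=circ(t);print(n,a.round(3),len(t),q[0].round(4),'d',round(2*q[1],4))
held(*map(float,sys.argv[1:]))
E
python3 held.py .15 .21
```

```text
t 22.02 tcp [ 0.5407 -0.2424  0.2117] psi 89.97 tilt [ 0.     0.001 -1.   ] w 0.0426
  to target: offset [0.002 0.015 0.882] rotz -0.0
scene 0.15 149 [ 0.5394 -0.2452] d 0.0433
scene 0.17 149 [ 0.5393 -0.2447] d 0.0435
scene 0.19 172 [ 0.539 -0.245] d 0.0434
top 0.15 59 [ 0.5435 -0.243 ] d 0.0449
top 0.17 60 [ 0.5434 -0.243 ] d 0.0451
top 0.19 76 [ 0.5427 -0.2417] d 0.0423
```

Request:
drive_tool(rows=[{"offset":[0,0.01,0.1],"rotation":[0,0,0],"claw":0.3},{"offset":[0,0.01,0.3],"rotation":[0,0,0],"claw":0.3},{"offset":[0,0.01,0.5],"rotation":[0,0,0],"claw":0.3},{"offset":[0,0.01,0.65],"rotation":[0,0,0],"claw":0.3},{"offset":[0,0.01,0.75],"rotation":[0,0,0],"claw":0.3},{"offset":[0,0.01,0.81],"rotation":[0,0,0],"claw":0.3},{"offset":[0,0.01,0.85],"rotation":[0,0,0],"claw":0.3},{"offset":[0,0.01,0.86],"rotation":[0,0,0],"claw":0.3},{"offset":[0,0.01,0.86],"rotation":[0,0,0],"claw":0.3}])

```text
clock: 22.87
tcp_pos: [0.5426, -0.2422, 0.083]
orientation: [2.22, 2.222, 0.001]
contact_force: [0.6, -0.1, -1.1]
grip_width: 0.0429
gripper_force: 41.0
```

Request:
drive_tool(rows=[{"offset":[0,0,0.01],"rotation":[0,0,0],"claw":0.3},{"offset":[0,0,0.018],"rotation":[0,0,0],"claw":0.3},{"offset":[0,0,0.018],"rotation":[0,0,0],"claw":0.3}])

```text
clock: 23.12
tcp_pos: [0.5423, -0.2429, 0.0804]
orientation: [2.221, 2.221, 0.001]
contact_force: [-0.1, -0.1, -0.6]
grip_width: 0.043
gripper_force: 41.0
```

Request:
drive_tool(rows=[{"offset":[0,0,0.008],"rotation":[0,0,0],"claw":0.3},{"offset":[0,0,0.014],"rotation":[0,0,0],"claw":0.3},{"offset":[0,0,0.014],"rotation":[0,0,0],"claw":0.3}])

```text
clock: 23.37
tcp_pos: [0.5427, -0.2431, 0.0792]
orientation: [2.221, 2.22, -0.0]
contact_force: [-2.8, 1.0, 8.7]
grip_width: 0.0427
gripper_force: 41.5
```

Request:
drive_tool(rows=[{"offset":[0,0,0],"rotation":[0,0,0],"claw":0.6},{"offset":[0,0,0],"rotation":[0,0,0],"claw":0.7},{"offset":[0,0,0],"rotation":[0,0,0],"claw":0.8},{"offset":[0,0,0],"rotation":[0,0,0],"claw":0.8},{"offset":[0,0,0],"rotation":[0,0,0],"claw":0.8},{"offset":[0,0,-0.1],"rotation":[0,0,0],"claw":0.8},{"offset":[0,0,-0.3],"rotation":[0,0,0],"claw":0.8},{"offset":[0,0,-0.55],"rotation":[0,0,0],"claw":0.8},{"offset":[0,0,-0.8],"rotation":[0,0,0],"claw":0.8},{"offset":[0,0,-0.8],"rotation":[0,0,0],"claw":0.8},{"offset":[0,0,-0.8],"rotation":[0,0,0],"claw":0.8}])

```text
clock: 24.28
tcp_pos: [0.5436, -0.2431, 0.2003]
orientation: [2.218, 2.218, 0.003]
contact_force: [0.9, -0.6, -0.1]
grip_width: 0.0684
gripper_force: 0.0
```

Request:
drive_tool(rows=[{"offset":[0.3,-0.1,0],"rotation":[0,0,0],"claw":1},{"offset":[0.6,-0.2,0],"rotation":[0,0,0],"claw":1},{"offset":[0.89,-0.29,0],"rotation":[0,0,0],"claw":1},{"offset":[0.89,-0.29,0],"rotation":[0,0,0],"claw":1},{"offset":[0.89,-0.29,0],"rotation":[0,0,0],"claw":1}])

```text
clock: 24.7
tcp_pos: [0.4966, -0.1044, 0.1967]
orientation: [-2.212, -2.227, 0.001]
contact_force: [1.2, -0.8, -0.6]
grip_width: 0.0852
gripper_force: 0.0
```

Request:
drive_tool(rows=[{"offset":[0.2,-0.1,0],"rotation":[0,0,0.06],"claw":1},{"offset":[0.4,-0.2,0],"rotation":[0,0,0.12],"claw":1},{"offset":[0.6,-0.29,0],"rotation":[0,0,0.18],"claw":1},{"offset":[0.89,-0.29,0],"rotation":[0,0,0.24],"claw":1},{"offset":[0.89,-0.29,0],"rotation":[0,0,0.3],"claw":1},{"offset":[0.89,-0.29,0],"rotation":[0,0,0.36],"claw":1},{"offset":[0.89,-0.29,0],"rotation":[0,0,0.42],"claw":1},{"offset":[0.89,-0.29,0],"rotation":[0,0,0.48],"claw":1},{"offset":[0.89,-0.29,0],"rotation":[0,0,0.54],"claw":1},{"offset":[0.89,-0.29,0],"rotation":[0,0,0.6],"claw":1},{"offset":[0.89,-0.29,0],"rotation":[0,0,0.66],"claw":1},{"offset":[0.89,-0.29,0],"rotation":[0,0,0.72],"claw":1},{"offset":[0.89,-0.29,0],"rotation":[0,0,0.78],"claw":1},{"offset":[0.89,-0.29,0],"rotation":[0,0,0.84],"claw":1},{"offset":[0.89,-0.29,0],"rotation":[0,0,0.868],"claw":1},{"offset":[0.89,-0.29,0],"rotation":[0,0,0.868],"claw":1},{"offset":[0.89,-0.29,0],"rotation":[0,0,0.868],"claw":1}])

```text
clock: 26.12
tcp_pos: [0.455, 0.0234, 0.197]
orientation: [3.131, -0.258, -0.002]
contact_force: [-0.3, -0.5, -1.1]
grip_width: 0.0852
gripper_force: 0.0
```

```bash
python3 st.py .455 .0235 .029 -9.5; python3 snap.py scene g6 230 130 260 195
```

```text
t 26.12 tcp [0.455  0.0234 0.197 ] psi -9.41 tilt [-0.001 -0.    -1.   ] w 0.0852
  to target: offset [ 1.00e-03 -1.00e-03  1.12e+00] rotz 0.001
```

View pics/g6.png

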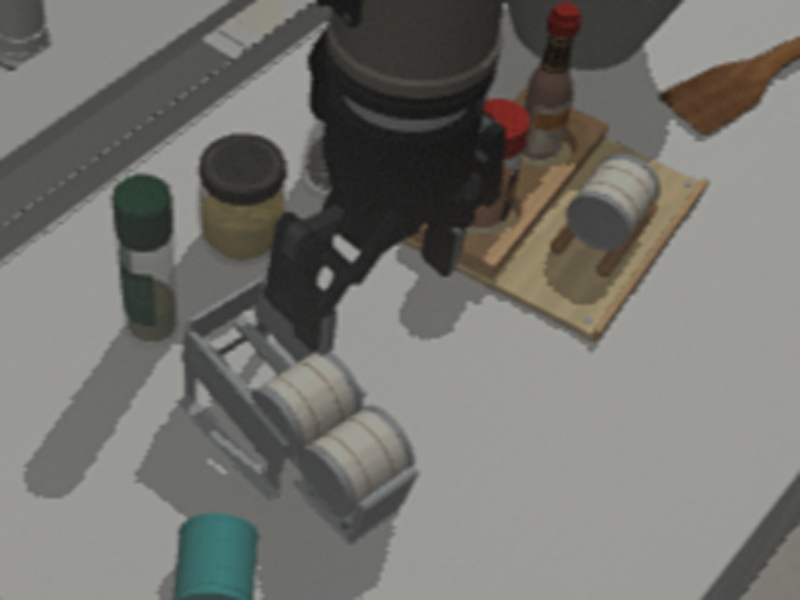

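The crop shows the large tray complete: jar at (505,160), bottle at (548,100), tin at (612,200). The second tin is waiting at the stop (360,460).

Request:
drive_tool(rows=[{"offset":[0,0,0.25],"rotation":[0,0,0],"claw":1},{"offset":[0,0,0.5],"rotation":[0,0,0],"claw":1},{"offset":[0,0,0.7],"rotation":[0,0,0],"claw":1},{"offset":[0,0,0.8],"rotation":[0,0,0],"claw":1}])

```text
clock: 26.5
tcp_pos: [0.4529, 0.0236, 0.0743]
orientation: [3.13, -0.257, -0.007]
contact_force: [-0.1, -0.2, 0.0]
grip_width: 0.0852
gripper_force: 0.0
```

Request:
drive_tool(rows=[{"offset":[0,0,0.1],"rotation":[0,0,0],"claw":1},{"offset":[0,0,0.2],"rotation":[0,0,0],"claw":1},{"offset":[0,0,0.28],"rotation":[0,0,0],"claw":1},{"offset":[0,0,0.315],"rotation":[0,0,0],"claw":1},{"offset":[0,0,0.315],"rotation":[0,0,0],"claw":0.8},{"offset":[0,0,0.315],"rotation":[0,0,0],"claw":0.7},{"offset":[0,0,0.315],"rotation":[0,0,0],"claw":0.3},{"offset":[0,0,0.315],"rotation":[0,0,0],"claw":0.3},{"offset":[0,0,0.315],"rotation":[0,0,0],"claw":0.3},{"offset":[0,0,0.315],"rotation":[0,0,0],"claw":0.3},{"offset":[0,0,0.315],"rotation":[0,0,0],"claw":0.3}])

```text
clock: 27.42
tcp_pos: [0.4555, 0.0243, 0.031]
orientation: [-3.131, 0.259, -0.002]
contact_force: [-0.5, -0.2, 5.3]
grip_width: 0.0555
gripper_force: 42.9
```

Request:
drive_tool(rows=[{"offset":[0,0,-0.05],"rotation":[0,0,0],"claw":0.3},{"offset":[0,0,-0.15],"rotation":[0,0,0],"claw":0.3},{"offset":[0,0,-0.3],"rotation":[0,0,0],"claw":0.3},{"offset":[0,0,-0.5],"rotation":[0,0,0],"claw":0.3},{"offset":[0,0,-0.7],"rotation":[0,0,0],"claw":0.3},{"offset":[0,0,-0.85],"rotation":[0,0,0],"claw":0.3},{"offset":[0,0,-0.9],"rotation":[0,0,0],"claw":0.3},{"offset":[0,0,-0.9],"rotation":[0,0,0],"claw":0.3}])

```text
clock: 28.08
tcp_pos: [0.4561, 0.0243, 0.1673]
orientation: [-3.131, 0.26, -0.006]
contact_force: [0.2, 0.4, -2.9]
grip_width: 0.0556
gripper_force: 43.6
```

Request:
drive_tool(rows=[{"offset":[-0.05,-0.2,0],"rotation":[0,0,0],"claw":0.3},{"offset":[-0.1,-0.4,0],"rotation":[0,0,0],"claw":0.3},{"offset":[-0.11,-0.65,0],"rotation":[0,0,0],"claw":0.3},{"offset":[-0.11,-0.9,0],"rotation":[0,0,0],"claw":0.3},{"offset":[-0.11,-0.9,0],"rotation":[0,0,0],"claw":0.3}])

```text
clock: 28.5
tcp_pos: [0.4603, 0.1683, 0.1646]
orientation: [-3.127, 0.245, 0.001]
contact_force: [0.1, 1.4, -0.7]
grip_width: 0.0557
gripper_force: 43.6
```

Request:
drive_tool(rows=[{"offset":[-0.05,-0.2,0],"rotation":[0,0,-0.02],"claw":0.3},{"offset":[-0.11,-0.4,0],"rotation":[0,0,-0.048],"claw":0.3},{"offset":[-0.11,-0.65,0],"rotation":[0,0,-0.048],"claw":0.3},{"offset":[-0.11,-0.85,0.1],"rotation":[0,0,-0.048],"claw":0.3},{"offset":[-0.11,-0.9,0.3],"rotation":[0,0,-0.048],"claw":0.3},{"offset":[-0.11,-0.9,0.5],"rotation":[0,0,-0.048],"claw":0.3},{"offset":[-0.11,-0.9,0.5],"rotation":[0,0,-0.048],"claw":0.3},{"offset":[-0.11,-0.9,0.5],"rotation":[0,0,-0.048],"claw":0.3},{"offset":[-0.11,-0.9,0.5],"rotation":[0,0,-0.048],"claw":0.3}])

```text
clock: 29.25
tcp_pos: [0.4669, 0.2955, 0.0906]
orientation: [3.139, -0.109, -0.001]
contact_force: [0.7, 0.3, -1.0]
grip_width: 0.0556
gripper_force: 43.6
```

```bash
python3 st.py .4666 .2967 .0185 -3.9; python3 snap.py top g7 80 170 260 195
```

```text
t 29.25 tcp [0.4669 0.2955 0.0906] psi -3.99 tilt [-0.001 -0.    -1.   ] w 0.0556
  to target: offset [-0.002 -0.008  0.481] rotz -0.001
```

View pics/g7.png

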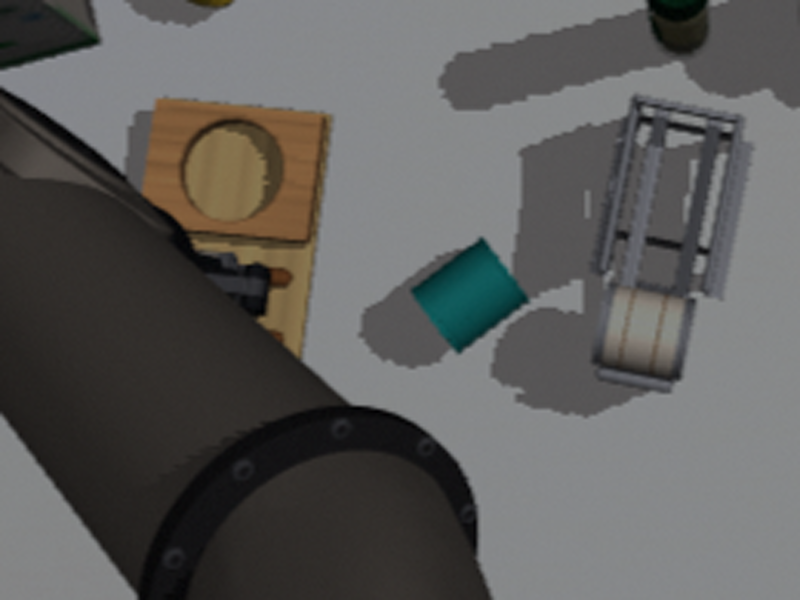

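The crop shows the third tin at the stop (645,335), and the gripper finger (250,285) over the cradle between the dowels. Next I'll lower the held tin.

Request:
drive_tool(rows=[{"offset":[0,-0.008,0.15],"rotation":[0,0,0],"claw":0.3},{"offset":[0,-0.008,0.28],"rotation":[0,0,0],"claw":0.3},{"offset":[0,-0.008,0.37],"rotation":[0,0,0],"claw":0.3},{"offset":[0,-0.008,0.43],"rotation":[0,0,0],"claw":0.3},{"offset":[0,-0.008,0.46],"rotation":[0,0,0],"claw":0.3},{"offset":[0,-0.008,0.46],"rotation":[0,0,0],"claw":0.3},{"offset":[0,-0.008,0.46],"rotation":[0,0,0],"claw":0.3}])

```text
clock: 29.88
tcp_pos: [0.4674, 0.2975, 0.0221]
orientation: [-3.139, 0.109, -0.001]
contact_force: [-0.1, 0.1, -1.9]
grip_width: 0.0556
gripper_force: 43.8
```

Request:
drive_tool(rows=[{"offset":[0,0,0.01],"rotation":[0,0,0],"claw":0.3},{"offset":[0,0,0.016],"rotation":[0,0,0],"claw":0.3},{"offset":[0,0,0.016],"rotation":[0,0,0],"claw":0.3}])

```text
clock: 30.13
tcp_pos: [0.4673, 0.2975, 0.0195]
orientation: [-3.139, 0.109, -0.001]
contact_force: [0.9, 0.3, -1.2]
grip_width: 0.0555
gripper_force: 43.8
```

Request:
drive_tool(rows=[{"offset":[0,0,0.01],"rotation":[0,0,0],"claw":0.3},{"offset":[0,0,0.014],"rotation":[0,0,0],"claw":0.3},{"offset":[0,0,0.014],"rotation":[0,0,0],"claw":0.3}])

```text
clock: 30.38
tcp_pos: [0.4684, 0.2978, 0.0185]
orientation: [-3.139, 0.109, -0.004]
contact_force: [-0.3, -2.1, 9.5]
grip_width: 0.0557
gripper_force: 45.2
```

Request:
drive_tool(rows=[{"offset":[0,0,-0.005],"rotation":[0,0,0],"claw":0.7},{"offset":[0,0,-0.005],"rotation":[0,0,0],"claw":0.8},{"offset":[0,0,-0.005],"rotation":[0,0,0],"claw":0.9},{"offset":[0,0,-0.005],"rotation":[0,0,0],"claw":1},{"offset":[0,0,-0.005],"rotation":[0,0,0],"claw":1},{"offset":[0,0,-0.005],"rotation":[0,0,0],"claw":1},{"offset":[0,0,-0.1],"rotation":[0,0,0],"claw":1},{"offset":[0,0,-0.3],"rotation":[0,0,0],"claw":1},{"offset":[0,0,-0.6],"rotation":[0,0,0],"claw":1},{"offset":[0,0,-0.9],"rotation":[0,0,0],"claw":1},{"offset":[0,0,-1],"rotation":[0,0,0],"claw":1},{"offset":[0,0,-1],"rotation":[0,0,0],"claw":1}])

```text
clock: 31.38
tcp_pos: [0.4695, 0.2996, 0.1725]
orientation: [-3.134, 0.109, -0.012]
contact_force: [0.7, 0.1, 0.2]
grip_width: 0.0852
gripper_force: 0.0
```

Request:
drive_tool(rows=[{"offset":[0.1,0.2,-0.33],"rotation":[0,0,-0.06],"claw":1},{"offset":[0.26,0.4,-0.33],"rotation":[0,0,-0.12],"claw":1},{"offset":[0.26,0.6,-0.33],"rotation":[0,0,-0.18],"claw":1},{"offset":[0.26,0.85,-0.33],"rotation":[0,0,-0.24],"claw":1},{"offset":[0.26,0.85,-0.33],"rotation":[0,0,-0.3],"claw":1},{"offset":[0.26,0.85,-0.33],"rotation":[0,0,-0.36],"claw":1},{"offset":[0.26,0.85,-0.33],"rotation":[0,0,-0.42],"claw":1},{"offset":[0.26,0.85,-0.33],"rotation":[0,0,-0.48],"claw":1},{"offset":[0.26,0.85,-0.33],"rotation":[0,0,-0.54],"claw":1},{"offset":[0.26,0.85,-0.33],"rotation":[0,0,-0.6],"claw":1},{"offset":[0.26,0.85,-0.33],"rotation":[0,0,-0.66],"claw":1},{"offset":[0.26,0.85,-0.33],"rotation":[0,0,-0.72],"claw":1},{"offset":[0.26,0.85,-0.33],"rotation":[0,0,-0.78],"claw":1},{"offset":[0.26,0.85,-0.33],"rotation":[0,0,-0.82],"claw":1},{"offset":[0.26,0.85,-0.33],"rotation":[0,0,-0.82],"claw":1},{"offset":[0.26,0.85,-0.33],"rotation":[0,0,-0.82],"claw":1}])

```text
clock: 32.72
tcp_pos: [0.4967, 0.1671, 0.2158]
orientation: [-2.224, -2.218, 0.001]
contact_force: [-0.2, -0.1, 0.4]
grip_width: 0.0854
gripper_force: 0.0
```

```bash
python3 st.py .660 -.203 .218 90; python3 - <<'E'
from st import *
for n in('scene','top'):
  f=grab_frame(n);P=cloud(f)
  for c in((.4666,.2967),(.463,-.299),(.455,.022)):
    s=P[(abs(P[...,0]-c[0])<.035)&(abs(P[...,1]-c[1])<.04)&(P[...,2]>.055)&(P[...,2]<.09)]
    if len(s)>20:print(n,len(s),cv2.minAreaRect((s[:,:2]*1000).astype('float32')),np.percentile(s[:,2],97).round(4))
  s=P[(np.hypot(P[...,0]-.66,P[...,1]+.203)<.05)&(P[...,2]>.1)&(P[...,2]<.17)]
  for lo in(.1,.115,.13):
    t=s[(s[:,2]>lo)&(s[:,2]<lo+.015)][:,:2]
    if len(t)>10:print(n,'mill',lo,circ(t))
E
```

```text
t 32.72 tcp [0.4967 0.1671 0.2158] psi 89.84 tilt [-0.001 -0.    -1.   ] w 0.0854
  to target: offset [-2.464  1.095 -0.016] rotz -0.001
scene 711 ((465.8119201660156, 295.8622131347656), (56.24675369262695, 40.64573669433594), 86.4427261352539) 0.0657
scene 321 ((460.7995300292969, -301.1049499511719), (40.74082565307617, 59.28866195678711), 5.893685817718506) 0.0663
scene 777 ((455.520263671875, 18.405969619750977), (68.3526611328125, 72.25894165039062), 86.9323959350586) 0.078
scene mill 0.1 (array([ 0.6592092 , -0.20271994]), np.float64(0.018315280558393033))
scene mill 0.115 (array([ 0.66012585, -0.20389761]), np.float64(0.021744726446055348))
scene mill 0.13 (array([ 0.65916087, -0.20204353]), np.float64(0.0163527360062467))
top 342 ((458.6542663574219, 308.1399230957031), (63.38507843017578, 32.351444244384766), 47.45435333251953) 0.0678
top 630 ((464.79022216796875, -300.17608642578125), (45.24126052856445, 57.78472900390625), 5.257491588592529) 0.0683
top 876 ((457.98101806640625, 19.117164611816406), (62.96282196044922, 74.03004455566406), 80.04134368896484) 0.0805
top mill 0.1 (array([ 0.6637365 , -0.20251169]), np.float64(0.019493874495868726))
top mill 0.115 (array([ 0.66409655, -0.20308992]), np.float64(0.022515674795627053))
top mill 0.13 (array([ 0.66308153, -0.20227246]), np.float64(0.018281517127805576))
```

Request:
drive_tool(rows=[{"offset":[-0.3,0.1,0],"rotation":[0,0,0],"claw":1},{"offset":[-0.6,0.2,0],"rotation":[0,0,0],"claw":1},{"offset":[-0.82,0.37,0],"rotation":[0,0,0],"claw":1},{"offset":[-0.82,0.37,0],"rotation":[0,0,0],"claw":1},{"offset":[-0.82,0.37,0],"rotation":[0,0,0],"claw":1}])

```text
clock: 33.23
tcp_pos: [0.5543, 0.0397, 0.2159]
orientation: [2.231, 2.211, -0.001]
contact_force: [-0.6, 0.4, -0.1]
grip_width: 0.0851
gripper_force: 0.0
```

Request:
drive_tool(rows=[{"offset":[-0.3,0.1,0],"rotation":[0,0,0],"claw":1},{"offset":[-0.6,0.2,0],"rotation":[0,0,0],"claw":1},{"offset":[-0.82,0.37,0],"rotation":[0,0,0],"claw":1},{"offset":[-0.82,0.37,0],"rotation":[0,0,0],"claw":1},{"offset":[-0.82,0.37,0],"rotation":[0,0,0],"claw":1}])

```text
clock: 33.65
tcp_pos: [0.6092, -0.0819, 0.2158]
orientation: [2.229, 2.214, -0.0]
contact_force: [0.6, 0.3, -0.5]
grip_width: 0.0854
gripper_force: 0.0
```

Request:
drive_tool(rows=[{"offset":[-0.3,0.1,0],"rotation":[0,0,0],"claw":1},{"offset":[-0.6,0.2,0],"rotation":[0,0,0],"claw":1},{"offset":[-0.82,0.37,0],"rotation":[0,0,0],"claw":1},{"offset":[-0.82,0.37,0],"rotation":[0,0,0],"claw":1},{"offset":[-0.82,0.37,0],"rotation":[0,0,0],"claw":1},{"offset":[-0.82,0.37,0],"rotation":[0,0,0],"claw":1},{"offset":[-0.82,0.37,0],"rotation":[0,0,0],"claw":1}])

```text
clock: 34.23
tcp_pos: [0.6633, -0.1977, 0.2166]
orientation: [-2.216, -2.225, -0.002]
contact_force: [-0.6, 1.6, 0.4]
grip_width: 0.0855
gripper_force: 0.0
```

```bash
python3 st.py .6615 -.203 .101 90
```

```text
t 34.23 tcp [ 0.6633 -0.1977  0.2166] psi 90.21 tilt [-0.     0.002 -1.   ] w 0.0855
  to target: offset [-0.036 -0.012  0.771] rotz 0.002
```

Request:
drive_tool(rows=[{"offset":[-0.03,-0.01,0.2],"rotation":[0,0,0],"claw":1},{"offset":[-0.03,-0.01,0.4],"rotation":[0,0,0],"claw":1},{"offset":[-0.03,-0.01,0.6],"rotation":[0,0,0],"claw":1},{"offset":[-0.03,-0.01,0.72],"rotation":[0,0,0],"claw":1},{"offset":[-0.03,-0.01,0.78],"rotation":[0,0,0],"claw":1},{"offset":[-0.03,-0.01,0.78],"rotation":[0,0,0],"claw":0.8},{"offset":[-0.03,-0.01,0.78],"rotation":[0,0,0],"claw":0.68},{"offset":[-0.03,-0.01,0.78],"rotation":[0,0,0],"claw":0.6},{"offset":[-0.03,-0.01,0.78],"rotation":[0,0,0],"claw":0.5},{"offset":[-0.03,-0.01,0.78],"rotation":[0,0,0],"claw":0.3},{"offset":[-0.03,-0.01,0.78],"rotation":[0,0,0],"claw":0.3},{"offset":[-0.03,-0.01,0.78],"rotation":[0,0,0],"claw":0.3},{"offset":[-0.03,-0.01,0.78],"rotation":[0,0,0],"claw":0.3}])

```text
clock: 35.32
tcp_pos: [0.6634, -0.2061, 0.1019]
orientation: [2.22, 2.219, 0.003]
contact_force: [-1.1, 0.8, 7.5]
grip_width: 0.0439
gripper_force: 40.4
```

```bash
python3 st.py .6615 -.203 .101 90; python3 snap.py scene g8 240 90 240 180
```

```text
t 35.32 tcp [ 0.6634 -0.2061  0.1019] psi 89.99 tilt [ 0.003 -0.001 -1.   ] w 0.0439
  to target: offset [ 0.02  -0.013  0.006] rotz -0.0
```

View pics/g8.png

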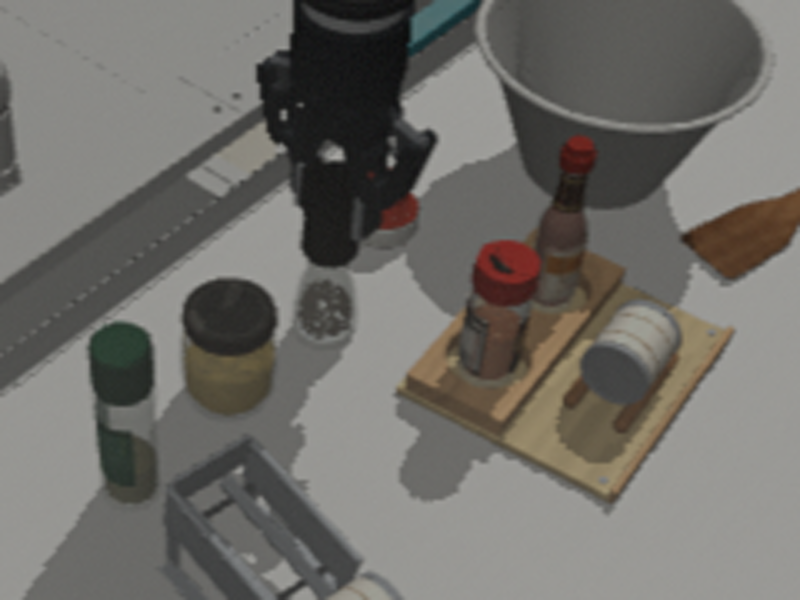

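The crop shows the mill gripped by its head (330,210) and upright. The large tray is complete, with the jar at (500,310), bottle at (562,220) and tin at (630,350).

Request:
drive_tool(rows=[{"offset":[0,0,-0.1],"rotation":[0,0,0],"claw":0.3},{"offset":[0,0,-0.25],"rotation":[0,0,0],"claw":0.3},{"offset":[0,0,-0.45],"rotation":[0,0,0],"claw":0.3},{"offset":[0,0,-0.65],"rotation":[0,0,0],"claw":0.3},{"offset":[0,0,-0.85],"rotation":[0,0,0],"claw":0.3},{"offset":[0.1,-0.1,-0.95],"rotation":[0,0,0],"claw":0.3},{"offset":[0.3,-0.25,-0.95],"rotation":[0,0,0],"claw":0.3},{"offset":[0.45,-0.4,-0.95],"rotation":[0,0,0],"claw":0.3},{"offset":[0.6,-0.55,-0.95],"rotation":[0,0,0],"claw":0.3},{"offset":[0.8,-0.7,-0.95],"rotation":[0,0,0],"claw":0.3},{"offset":[0.8,-0.74,-0.95],"rotation":[0,0,0],"claw":0.3}])

```text
clock: 36.28
tcp_pos: [0.5477, -0.079, 0.2433]
orientation: [-2.211, -2.229, -0.0]
contact_force: [-0.9, 0.9, -2.0]
grip_width: 0.044
gripper_force: 41.4
```

Request:
drive_tool(rows=[{"offset":[0.15,0,0],"rotation":[0,0,0],"claw":0.3},{"offset":[0.3,0,0],"rotation":[0,0,0],"claw":0.3},{"offset":[0.5,0,0],"rotation":[0,0,0],"claw":0.3},{"offset":[0.7,0,0],"rotation":[0,0,0],"claw":0.3},{"offset":[0.83,0,0],"rotation":[0,0,0],"claw":0.3}])

```text
clock: 36.7
tcp_pos: [0.5506, 0.0418, 0.2433]
orientation: [2.218, 2.224, 0.003]
contact_force: [0.0, 0.2, -1.3]
grip_width: 0.0439
gripper_force: 41.4
```

Request:
drive_tool(rows=[{"offset":[0.2,0,0],"rotation":[0,0,0],"claw":0.3},{"offset":[0.4,0,0],"rotation":[0,0,0],"claw":0.3},{"offset":[0.6,0,0],"rotation":[0,0,0],"claw":0.3},{"offset":[0.83,0,0],"rotation":[0,0,0],"claw":0.3}])

```text
clock: 37.03
tcp_pos: [0.5511, 0.1631, 0.2429]
orientation: [2.222, 2.219, -0.0]
contact_force: [0.4, -0.8, -2.2]
grip_width: 0.044
gripper_force: 41.4
```

Request:
drive_tool(rows=[{"offset":[0.2,0,0],"rotation":[0,0,0],"claw":0.3},{"offset":[0.4,0,0],"rotation":[0,0,0],"claw":0.3},{"offset":[0.55,0,0],"rotation":[0,0,0],"claw":0.3},{"offset":[0.7,0,0],"rotation":[0,0,0],"claw":0.3},{"offset":[0.8,0,0],"rotation":[0,0,0],"claw":0.3},{"offset":[0.83,0,0],"rotation":[0,0,0],"claw":0.3},{"offset":[0.83,0,0],"rotation":[0,0,0],"claw":0.3},{"offset":[0.83,0,0],"rotation":[0,0,0],"claw":0.3}])

```text
clock: 37.7
tcp_pos: [0.5513, 0.2863, 0.2422]
orientation: [2.221, 2.22, -0.001]
contact_force: [1.0, -0.8, -2.4]
grip_width: 0.0443
gripper_force: 41.4
```

```bash
python3 st.py .5525 .289 .111 90; python3 held.py .145 .205; python3 snap.py scene g9 130 200 240 180
```

```text
t 37.7 tcp [0.5513 0.2863 0.2422] psi 89.97 tilt [ 0.    -0.001 -1.   ] w 0.0443
  to target: offset [0.019 0.008 0.875] rotz -0.0
scene 0.145 198 [0.5467 0.2891] d 0.0475
scene 0.165 274 [0.5468 0.2892] d 0.0433
scene 0.185 294 [0.5468 0.2893] d 0.0335
```

View pics/g9.png

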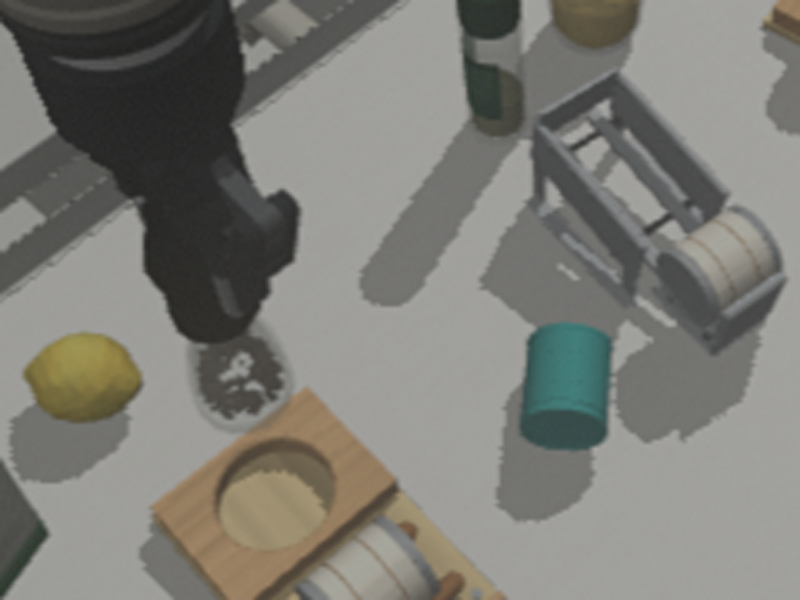

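The crop shows the mill held upright, base at (240,375), with the well at (275,495). In the scene camera's own frame it needs about +2 mm in x and +1.5 mm in y.

Request:
drive_tool(rows=[{"offset":[0.01,0.014,0.1],"rotation":[0,0,0],"claw":0.3},{"offset":[0.01,0.014,0.3],"rotation":[0,0,0],"claw":0.3},{"offset":[0.01,0.014,0.5],"rotation":[0,0,0],"claw":0.3},{"offset":[0.01,0.014,0.65],"rotation":[0,0,0],"claw":0.3},{"offset":[0.01,0.014,0.75],"rotation":[0,0,0],"claw":0.3},{"offset":[0.01,0.014,0.81],"rotation":[0,0,0],"claw":0.3},{"offset":[0.01,0.014,0.85],"rotation":[0,0,0],"claw":0.3},{"offset":[0.01,0.014,0.85],"rotation":[0,0,0],"claw":0.3},{"offset":[0.01,0.014,0.85],"rotation":[0,0,0],"claw":0.3}])

```text
clock: 38.6
tcp_pos: [0.5537, 0.2893, 0.1152]
orientation: [2.221, 2.221, 0.002]
contact_force: [0.9, -0.3, -0.7]
grip_width: 0.0441
gripper_force: 41.4
```

Request:
drive_tool(rows=[{"offset":[0,0,0.01],"rotation":[0,0,0],"claw":0.3},{"offset":[0,0,0.015],"rotation":[0,0,0],"claw":0.3},{"offset":[0,0,0.015],"rotation":[0,0,0],"claw":0.3}])

```text
clock: 38.85
tcp_pos: [0.5535, 0.2891, 0.1129]
orientation: [2.221, 2.221, 0.002]
contact_force: [-0.1, 0.6, -1.3]
grip_width: 0.0441
gripper_force: 41.4
```

Request:
drive_tool(rows=[{"offset":[0,0,0.01],"rotation":[0,0,0],"claw":0.3},{"offset":[0,0,0.016],"rotation":[0,0,0],"claw":0.3},{"offset":[0,0,0.016],"rotation":[0,0,0],"claw":0.3}])

```text
clock: 39.1
tcp_pos: [0.5533, 0.289, 0.11]
orientation: [2.221, 2.221, 0.001]
contact_force: [0.4, -0.2, 0.1]
grip_width: 0.0442
gripper_force: 41.5
```

Request:
drive_tool(rows=[{"offset":[0,0,0.006],"rotation":[0,0,0],"claw":0.3},{"offset":[0,0,0.01],"rotation":[0,0,0],"claw":0.3},{"offset":[0,0,0.01],"rotation":[0,0,0],"claw":0.3}])

```text
clock: 39.35
tcp_pos: [0.5537, 0.2898, 0.11]
orientation: [2.221, 2.221, 0.003]
contact_force: [-1.9, -0.7, 9.2]
grip_width: 0.0439
gripper_force: 42.1
```

Contact. Release and retreat upward.

Request:
drive_tool(rows=[{"offset":[0,0,0],"rotation":[0,0,0],"claw":0.6},{"offset":[0,0,0],"rotation":[0,0,0],"claw":0.7},{"offset":[0,0,0],"rotation":[0,0,0],"claw":0.8},{"offset":[0,0,0],"rotation":[0,0,0],"claw":0.9},{"offset":[0,0,0],"rotation":[0,0,0],"claw":0.9},{"offset":[0,0,-0.1],"rotation":[0,0,0],"claw":0.9},{"offset":[0,0,-0.3],"rotation":[0,0,0],"claw":0.9},{"offset":[0,0,-0.55],"rotation":[0,0,0],"claw":0.9},{"offset":[0,0,-0.8],"rotation":[0,0,0],"claw":0.9},{"offset":[0,0,-0.8],"rotation":[0,0,0],"claw":0.9}])

```text
clock: 40.18
tcp_pos: [0.5559, 0.2923, 0.2375]
orientation: [2.219, 2.22, 0.019]
contact_force: [0.4, 1.4, 0.7]
grip_width: 0.0768
gripper_force: 0.0
```

Request:
drive_tool(rows=[{"offset":[-0.2,-0.2,-0.1],"rotation":[0,0,0],"claw":0.9},{"offset":[-0.5,-0.4,-0.1],"rotation":[0,0,0],"claw":0.9},{"offset":[-0.9,-0.5,-0.1],"rotation":[0,0,0],"claw":0.9},{"offset":[-0.9,-0.5,-0.1],"rotation":[0,0,0],"claw":0.9},{"offset":[-0.9,-0.5,-0.1],"rotation":[0,0,0],"claw":0.9},{"offset":[-0.9,-0.5,-0.1],"rotation":[0,0,0],"claw":0.9},{"offset":[-0.9,-0.5,-0.1],"rotation":[0,0,0],"claw":0.9}])

```text
clock: 40.77
tcp_pos: [0.4785, 0.1545, 0.2442]
orientation: [2.221, 2.221, 0.002]
contact_force: [-0.6, 0.8, 0.7]
grip_width: 0.0764
gripper_force: 0.0
```

```bash
python3 snap.py scene g10 0 0 640 480
```

```text
(no output)
```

View pics/g10.png

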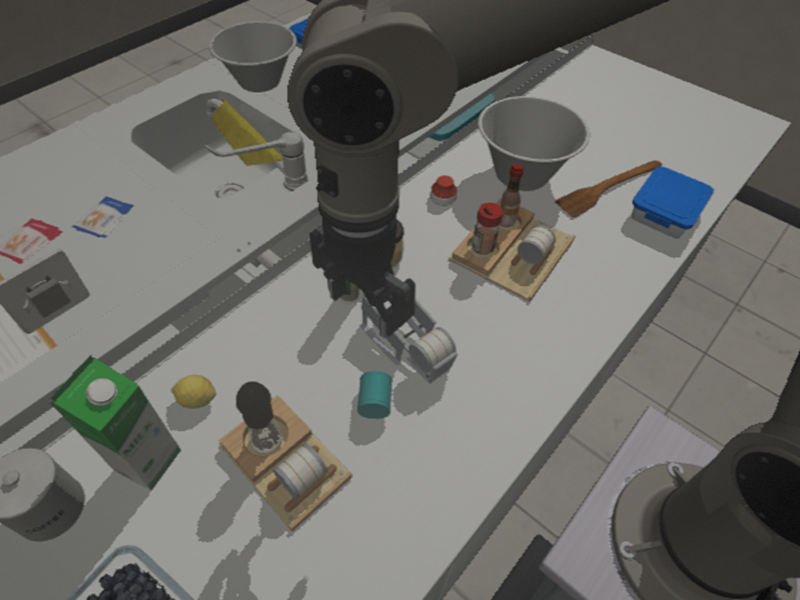

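The picture shows the mill upright in the small well (265,435), tins in both cradles (300,470) and (537,245), the jar and bottle in the large tray (487,230) and (512,195), and the third tin at the stop (432,345). The robot is clear of everything.

```bash
python3 -c "
from bench import *
print(hand_in())"
```

```text
the job is handed in; nothing more can be done
None
```

The job is handed in at about 41 s: the last picture shows both trays filled as asked and the third tin at the stop; the tall jar was not touched, though the arm hid it in that last view.

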